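# Set the sealer controller: two click selectors, then confirm

### The job

Set the grey sealer controller for the tube packs: with a fingertip, push the red-ringed heating selector round, click by click, until its white pointer stands at the fifth mark, and the blue-ringed cooling selector until its pointer stands at the second mark (six marks each, counted clockwise from the shortest), each resting in its click. Only when both are set, press the green button fully down and let it spring back. Just push, gently: do not grip or lift anything, do not shift the controller, and leave the things around it where they are.

Things in the scene. Friction and masses are not known exactly. Their poses are not given: they have to be found in the camera images.
- controller: Grey box with aluminium face plate, 130 x 260 x 58 mm (x, y, z), about 3 kg, loose on rubber feet (slides from about 15 N); origin under its centre; at yaw 0 x points away from the robot, y left. On the plate: red-ringed heating selector left, blue-ringed cooling selector right, green button in the middle near the robot, black antenna dome (radius 11, 11 mm high) in the middle at the back.
- heating_selector (a joint): heating selector (black, red ring), rad, grows clockwise from above. Rests (clicks) at 0, 0.524, 1.047, 1.571, 2.094, 2.618 = marks 1 to 6; stops 0.1 beyond the ends. Pointer at 0: 75 deg left of the controller's +x; at 2.618: 75 deg right. Starts near mark 1, 2 or 3; wanted 5. Leaving a rest takes 5 N at 28 mm; 0.27 past it, it jumps ahead to the next, away from the finger; let go between, it falls into the nearest.
- cooling_selector (a joint): cooling selector (black, blue ring), rad, grows clockwise from above. Rests (clicks) at 0, 0.524, 1.047, 1.571, 2.094, 2.618 = marks 1 to 6; stops 0.1 beyond the ends. Pointer at 0: 75 deg left of the controller's +x; at 2.618: 75 deg right. Starts near mark 4, 5 or 6; wanted 2. Leaving a rest takes 5 N at 28 mm; 0.27 past it, it jumps ahead to the next, away from the finger; let go between, it falls into the nearest.
- heating_axis (a point): On the vertical axis of the heating selector, level with the face plate, 58 mm above the bench; (-8, 68) mm in the controller's frame. Handle: bar 11.5 mm wide, from 36 mm (pointer end) to -16 mm from the axis, 6 to 32 mm above the plate, on a disc of radius 23.5 mm whose top is 11 mm above the plate. Round it a fixed red ring, radius 28.5 mm, then six black marks, growing from left to right.
- cooling_axis (a point): On the vertical axis of the cooling selector, level with the face plate, 58 mm above the bench; (-8, -68) mm in the controller's frame. Handle: bar 11.5 mm wide, from 36 mm (pointer end) to -16 mm from the axis, 6 to 32 mm above the plate, on a disc of radius 23.5 mm whose top is 11 mm above the plate. Round it a fixed blue ring, radius 28.5 mm, then six black marks, growing from left to right.
- heating_tip (a point): Top of the pointer end of the heating selector's handle (white line on top), 36 mm from the axis and 32 mm above the face plate; it turns with the handle.
- cooling_tip (a point): Top of the pointer end of the cooling selector's handle (white line on top), 36 mm from the axis and 32 mm above the face plate; it turns with the handle.
- confirm (a joint): Travel in m of the green button: 0 up, 0.005 fully down; a spring brings it back. Fully down takes 5 N; after that it stands on a hard stop.
- confirm_top (a point): Centre of the top of the green round button, radius 13 mm, 21 mm above the face plate when up, at (-40, 0) mm in the controller's frame; round its foot a steel collar, radius 21 mm, 12 mm high. It is pressed straight down.
- the_hand_sealer: Fixed hand sealer standing at the left end of the bench, 400 mm long in x, y from 0.49 to 0.58; origin under its middle. Its lever stands open: it rises towards the robot to 0.28 m above the bench at x = 0.35. Keep clear of it.
- inspection_lamp: Fixed lamp with a long white bar that hangs over the right half of the bench: x 0.57 to 0.63, y -0.55 to 0.05, underside 0.49 m above the bench. Keep the arm clear of it.
- tube_pack_1: White tube with red and blue ends, 53 x 253 x 45 mm, lying on the bench at the right; origin at the centre of its underside. Leave alone.
- tube_pack_2: White tube with red and blue ends, 53 x 253 x 45 mm, lying at the back of the bench; origin at the centre of its underside. Leave alone.
- canister_pack: Shorter, thicker white tube with red and blue ends, 64 x 178 x 54 mm, lying at the right; origin at the centre of its underside. Leave alone.
- timer: White timer, 62 x 62 x 22 mm, lying behind the controller to its left; origin at the centre of its underside. Leave alone.
- label_roll: White roll of labels, 59 mm in diameter, 30 mm high, lying behind the controller to its left; origin at the centre of its underside. Leave alone.

How it is judged (in metres and radians):
On the way, in this order (a step that is already met when the one before it is completed fails the run):
1. both selectors rest in the wanted clicks and the robot has let go of them (value of joint heating_selector between 1.9544 and 2.2344 rad and value of joint cooling_selector between 0.3836 and 0.6636 rad and contact force between the fingers and controller below 0.2 N), for 0.2 s.
2. the green button is pressed down (value of joint heating_selector between 1.9544 and 2.2344 rad and value of joint cooling_selector between 0.3836 and 0.6636 rad and value of joint confirm above 0.0038 m), for 0.05 s.
At the end, for the whole second after the job is handed in: Heating selector at mark 5 (2.094 rad) and cooling selector at mark 2 (0.524 rad), each within 0.14 rad; green button up again (under 1.5 mm); controller flat on the bench within 25 mm of where it stood, at rest (value of joint heating_selector between 1.9544 and 2.2344 rad and value of joint cooling_selector between 0.3836 and 0.6636 rad and value of joint confirm below 0.0015 m and distance of controller from where it was at the start of the episode below 0.025 m and height (world z) of controller below 0.004 m and angle between controller's own z axis and vertical below 0.05 rad and linear speed of controller below 0.02 m/s); the robot touches nothing.
It fails at once if the green button is pressed (over 3 mm) before both selectors are set (value of joint confirm above 0.003 m and not (value of joint heating_selector between 1.9544 and 2.2344 rad and value of joint cooling_selector between 0.3836 and 0.6636 rad)).
It fails at once if the controller is shifted by more than 25 mm, lifted or tipped (distance of controller from where it was at the start of the episode above 0.025 m or height (world z) of controller above 0.006 m or angle between controller's own z axis and vertical above 0.08 rad).
It fails at once if a selector is gripped or forced (over 25 N) (contact force between the fingers and heating_selector above 25 N or contact force between the fingers and cooling_selector above 25 N).
It fails at once if a thing round the work is moved by more than 20 mm (distance of any of tube_pack_1, tube_pack_2, canister_pack, timer, label_roll from where it was at the start of the episode above 0.02 m).
It also fails if it takes over 61 s, if anything falls off the work surface, if the arm or the gripper's body presses on something with over 40 N, if the wrist force passes 120 N, or if a joint passes its speed limit or range.

### The arm

A 6-joint arm with a two-finger parallel gripper is mounted at the origin on a cart in front of the work surface, level with it; the furniture and walls round the work are solid. World frame = base frame: x ahead of the robot, y to its left, z up, the work surface at z = 0. Lengths are in mm, angles in rad, forces in N, time in s.
With the tool pointing down it reaches from about 275 to 750 mm from the base axis. Payload 10.2 kg.
Tool frame: the origin (TCP) lies at the very end of the fingers, on their centre line; the grasp point (between the pads) lies 19 mm behind it; y points along the fingers, x is the direction in which the jaws open and shut, and the axes are right-handed (so a half turn about y gives the same grasp; the last joint's range is limited). The gripper opens to 85 mm and grips with 20 to 120 N. Pads are 22 mm wide; open, the fingers measure 114 mm over their backs; the gripper's body (76 mm by 85 mm) begins 54 mm behind the grasp point. The pads swing forward as they close: fully open they stand 13 mm farther back than shut.
Start: joints at [0.902, 0.313, 1.498, -0, 1.331, -0.223], TCP at [226.382, 473.69, 192.794] pointing down, gripper open.
Joint ranges: [-2.94, 2.94], [-0.97, 2.17], [0.19, 2.56], [-1.23, 4.37], [0.02, 3.11], [-2.88, 2.88]. Speed limits (rad/s): [2.39, 2.39, 3.01, 3.14, 3.14, 3.14].

### API

Orientations are given as a unit quaternion [w, x, y, z].
In Python, from rig import telemetry, imaging, ctrl gives the robot as it stands.
- The arm moves only by the shell command python3 -m handwheel 'ROWS' [FORCE]. ROWS is JSON, a list of rows, each an object with "delta_pos": the shift along the tool's x, y, z in cm, a list of three; "twist": the turn, a rotation vector about the tool's x, y, z in rad, a list of three; "jaw": the opening, from 0 (shut) to 1 (fully open). A call has exactly 10 rows; each row is the pose to reach, as a shift and turn from the pose commanded when the call began, along the tool's axes at that moment; what a row does not reach only later rows make up. A row lasts 1/12 s, in which the tool goes at most 41.7 mm and 7.16 degrees, less where a joint would pass 70% of its speed; a pose out of reach is approached as far as the arm can. A call with a gripper value outside its range is refused whole. The fingers move at their own pace and stop on an object; FORCE is the grip in N (left out, the last holds). Time passes only in rows, so rows that repeat a pose let the fingers close, or fill a call up. It gives the time, the measured TCP pose, the force and the opening at its end, in the units of the state.
- telemetry.sense(): the state, without advancing time (a new reading comes with each control period).
- imaging.capture(name): name is "scene" or "top" or "wrist"; returns a dict with "frame" (480x640x3 uint8, red, green, blue), "z_map" (480x640 float32, mm along the optical axis (not along the pixel's ray), 0 where there is no reading), "fx", "fy", "cx", "cy" (pixels), "rvec" (rotation vector, rad) and "tvec" (3), from world to camera coordinates, as OpenCV has them. Camera axes: x right, y down, z forward; pixel columns grow to the right and rows downward; lengths in mm; the calibration is good to about 2 mm. A picture is of the moment at which its call begins.
- ctrl.finish_job(): hands the job in, once; it reports no verdict.
The state is a dict: "time_s": time; "joints": joint angles; "dq": joint speeds; "tau": joint torques, N m; "eef_pos": TCP position; "ee_rot": TCP orientation; "force": force on the tool from outside, world axes, zero at the start; "wrist_torque": the same for the moment, N m; "grip_width": opening from 0.0 (shut) to 1.0 (fully open).
Only numpy, scipy, OpenCV 4.12 (cv2) and the standard library are available. Lean on these libraries where they do the work, as an engineer would, in place of code of your own. Each camera call takes 0.05 s, during which the arm holds its last target.

## Working session

There is one attempt and no reset: what is moved stays moved. The work goes in short steps, Python scripts to look and compute and a shell command to move; the robot and the scene stay as the last step left them, time stands still between calls to the robot, and variables do not carry over. Pictures are saved under pics/ and viewed, and the job is handed in when it is done.

```bash
ls; mkdir -p pics; python3 - <<'E'
from rig import telemetry, imaging
import cv2
print(telemetry.sense())
for n in ["scene","top","wrist"]:
    c=imaging.capture(n); cv2.imwrite(f"pics/{n}0.png",c["frame"][:,:,::-1])
    print(n,{k:c[k] for k in("fx","fy","cx","cy","rvec","tvec")})
E
```

```text
pics
{'time_s': 0.0, 'joints': array([ 9.01602190e-01,  3.13478970e-01,  1.49840200e+00, -1.74766716e-05,
        1.33098768e+00, -2.23414950e-01]), 'dq': array([-0.00027005,  0.0009135 ,  0.00147921, -0.00035374,  0.0004409 ,
        0.00058011]), 'tau': array([ 3.60696977e-04, -4.12265933e+01, -2.59744227e+01, -1.62246470e-04,
        4.15599294e-03, -1.31421214e-05]), 'eef_pos': array([226.19849558, 473.45123909, 192.23348437]), 'ee_rot': array([-0.59799909,  0.59831053,  0.37668478, -0.37753168]), 'force': array([0.00252506, 0.75409798, 0.63644019]), 'wrist_torque': array([ 0.01202134, -0.00901412,  0.01849202]), 'grip_width': 1.000279836111548}
scene {'fx': 434.30259952672077, 'fy': 434.30259952672077, 'cx': 318.771708991377, 'cy': 245.42659918479404, 'rvec': array([ 2.11207623, -1.11818187,  0.47679445]), 'tvec': array([-258.31916946,  437.53429807,  754.51026223])}
top {'fx': 561.7391338976121, 'fy': 561.7391338976121, 'cx': 319.92181565252145, 'cy': 237.0194673684387, 'rvec': array([ 2.1725642 , -2.11137979,  0.11858849]), 'tvec': array([  92.08493416,  607.35810083, 1321.15805992])}
wrist {'fx': 330.9293818053526, 'fy': 330.9293818053526, 'cx': 322.7750476618354, 'cy': 240.19233321808292, 'rvec': array([-2.41070069, -1.51972583, -0.25530556]), 'tvec': array([-524.60990158,  -42.12451331,  380.62308769])}
```

View pics/top0.png

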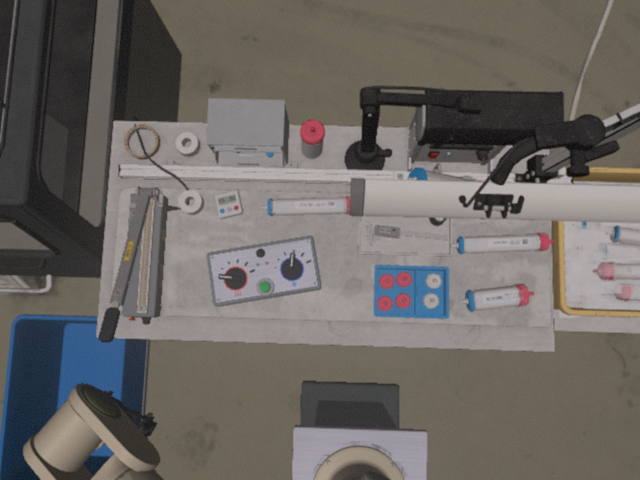

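View pics/scene0.png

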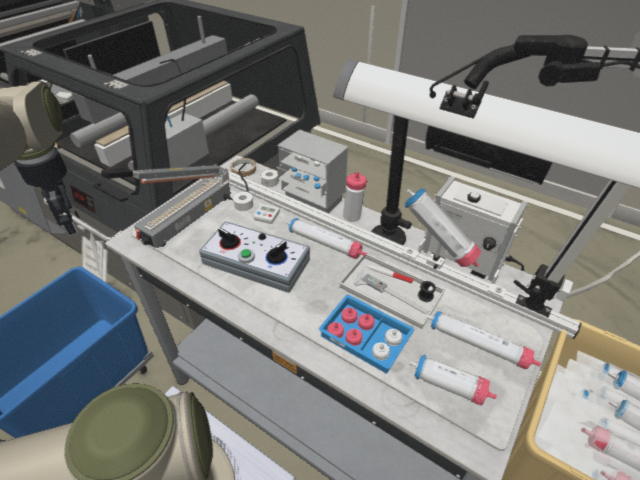

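View pics/wrist0.png

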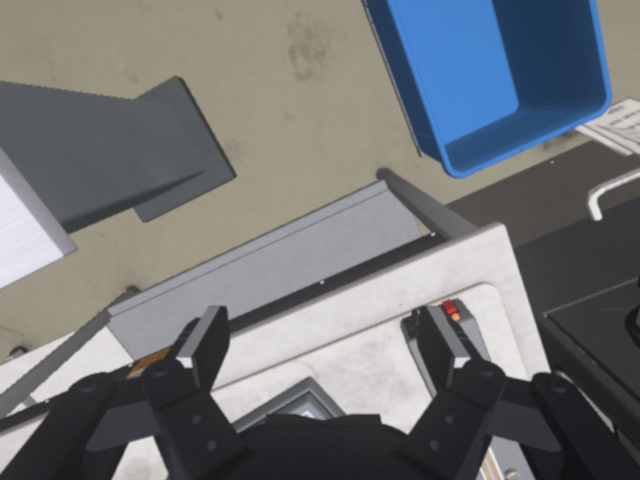

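```bash
cat > h.py <<'E'
import numpy as np, cv2
from rig import telemetry, imaging
def cam(c):
    R=cv2.Rodrigues(np.array(c["rvec"]))[0]; return R,np.array(c["tvec"])
def onplane(c,uv,z):
    R,t=cam(c); o=-R.T@t
    uv=np.atleast_2d(uv).astype(float)
    d=np.c_[(uv[:,0]-c["cx"])/c["fx"],(uv[:,1]-c["cy"])/c["fy"],np.ones(len(uv))]@R
    return o+d*((z-o[2])/d[:,2])[:,None]
def proj(c,p):
    R,t=cam(c); q=np.atleast_2d(p)@R.T+t
    return np.c_[q[:,0]/q[:,2]*c["fx"]+c["cx"],q[:,1]/q[:,2]*c["fy"]+c["cy"]]
E
python3 - <<'E'
from h import *
for n,(x0,x1,y0,y1) in {"top":(200,330,225,315),"scene":(190,320,210,295)}.items():
    c=imaging.capture(n); f=c["frame"]
    cv2.imwrite(f"pics/{n}1.png",cv2.resize(f[y0:y1,x0:x1,::-1],None,fx=6,fy=6,interpolation=cv2.INTER_CUBIC))
    hsv=cv2.cvtColor(f,cv2.COLOR_RGB2HSV)
    m0=np.zeros(f.shape[:2],np.uint8); m0[y0:y1,x0:x1]=255
    H,S,V=cv2.split(hsv)
    masks={"red":((H<8)|(H>172))&(S>130)&(V>60),"blue":(H>100)&(H<130)&(S>120)&(V>50),"green":(H>40)&(H<90)&(S>100)&(V>50)}
    for k,m in masks.items():
        m=(m&(m0>0)).astype(np.uint8)
        ys,xs=np.nonzero(m)
        if len(xs)<5: print(n,k,len(xs));continue
        hull=cv2.convexHull(np.c_[xs,ys].astype(np.int32))
        # hull filtered -> ellipse of outline
        e=cv2.fitEllipse(hull.astype(np.float32)) if len(hull)>=5 else None
        z=79 if k=="green" else 58
        print(n,k,len(xs),e, onplane(c,e[0],z).round(1), np.median(c["z_map"][ys,xs]))
E
```

```text
top red 11 ((208.32044982910156, 263.209228515625), (38.543914794921875, 83.32760620117188), 118.58031463623047) [[531.9 373.9  58. ]] 1333.5499
top blue 9 ((291.66455078125, 269.033203125), (20.77108383178711, 21.82135581970215), 60.13083267211914) [[523.6 173.9  58. ]] 1336.4158
top green 71 ((264.54791259765625, 286.3829650878906), (8.885004043579102, 9.20908260345459), 55.744842529296875) [[479.7 234.3  79. ]] 1312.34
scene red 27 ((245.72171020507812, 231.39529418945312), (17.46593475341797, 57.8170051574707), 55.78240966796875) [[551.6 298.8  58. ]] 1118.3
scene blue 62 ((275.8304138183594, 225.39447021484375), (36.916168212890625, 78.32142639160156), 179.388427734375) [[616.2 247.3  58. ]] 1089.054
scene green 57 ((245.5738525390625, 252.86819458007812), (7.533834934234619, 8.806693077087402), 84.99897003173828) [[475.  229.4  79. ]] 1078.3613
```

```bash
sleep 1; ls pics
```

```text
scene0.png
scene1.png
top0.png
top1.png
wrist0.png
```

View pics/top1.png

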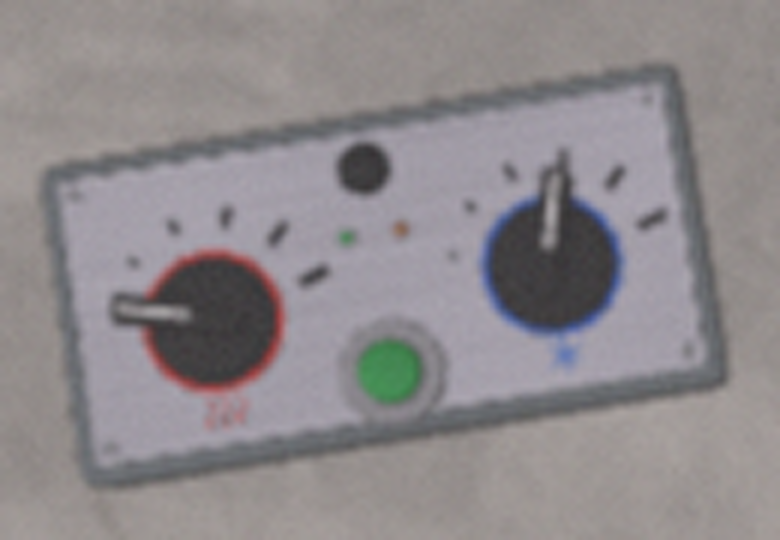

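View pics/scene1.png

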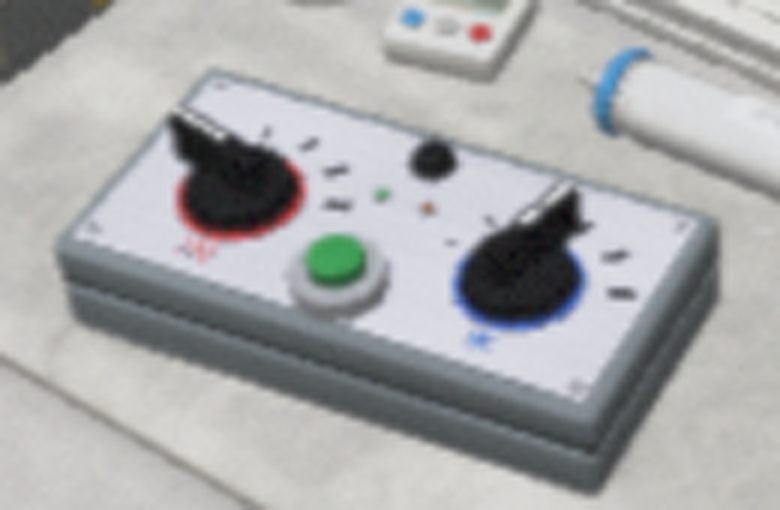

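```bash
cat > meas.py <<'E'
from h import *
def fit(c,boxes):
    f=c["frame"].astype(int); out={}
    r,g,b=f[...,0],f[...,1],f[...,2]
    M={"red":(r-np.maximum(g,b)>35),"blue":(b-r>45),"green":(g-np.maximum(r,b)>30)}
    for k,(x0,x1,y0,y1) in boxes.items():
        m=np.zeros(r.shape,np.uint8); m[y0:y1,x0:x1]=M[k][y0:y1,x0:x1]
        n,l,s,ce=cv2.connectedComponentsWithStats(m,connectivity=8)
        pts=np.argwhere(m)[:,::-1]
        z=79 if k=="green" else 58
        w=onplane(c,pts,z)[:,:2]
        if k=="green": ctr=w.mean(0); rad=np.sqrt(len(w))
        else:
            A=np.c_[2*w,np.ones(len(w))]
            for _ in range(5):
                s=np.linalg.lstsq(A,(w**2).sum(1),rcond=None)[0]; ctr=s[:2]; rad=np.sqrt(s[2]+ctr@ctr)
                d=abs(np.hypot(*(w-ctr).T)-rad); keep=d<4; w=w[keep];A=A[keep]
        out[k]=ctr; print(k,len(w),ctr.round(1),round(float(rad),1))
    return out
E
python3 - <<'E'
from meas import *
c=imaging.capture("top")
for nm,bx in {"top":dict(red=(220,250,262,292),blue=(278,306,255,283),green=(255,276,276,297)),"scene":dict(red=(215,243,230,252),blue=(262,290,245,266),green=(236,256,245,262))}.items():
    c=imaging.capture(nm); print(nm); o=fit(c,bx)
    d=o["red"]-o["blue"]; print("dist",np.hypot(*d),"yaw",np.degrees(np.arctan2(-d[0],d[1])))
    th=np.arctan2(-d[0],d[1]);R=np.array([[np.cos(th),-np.sin(th)],[np.sin(th),np.cos(th)]])
    ctrl=(o["red"]+o["blue"])/2-R@[-8,0]; print("ctrl",ctrl,"green pred",ctrl+R@[-40,0])
    if nm=="top":
        # white pointer on handle: bright pixels near axis at z=90
        for k in("red","blue"):
            g=c["frame"].min(2).astype(int)
            yy,xx=np.mgrid[0:480,0:640]; uv=np.c_[xx.ravel(),yy.ravel()]
            ax=o[k]
            for r in (13,18,22):
                angs=np.radians(np.arange(-130,131,3)); p=np.c_[ax[0]+r*np.cos(angs),ax[1]+r*np.sin(angs),np.full(len(angs),90.)]
                u=proj(c,p).astype(np.float32); v=cv2.remap(g.astype(np.float32),u[:,0],u[:,1],cv2.INTER_LINEAR).ravel()
                print(k,r,"bright ang rel yaw",np.degrees(angs[v.argmax()])-np.degrees(th),v.max())
E
```

```text
top
red 101 [498.3 308. ] 26.8
blue 72 [524.3 174.2] 26.7
green 79 [479.5 234.5] 8.9
dist 136.31818676423597 yaw 11.030386215740164
ctrl [519.1438233  242.67509929] green pred [479.88278923 235.02191672]
red 13 bright ang rel yaw 77.96961378425983 147.22656
red 18 bright ang rel yaw 77.96961378425983 146.75
red 22 bright ang rel yaw 74.96961378425983 133.45703
blue 13 bright ang rel yaw -15.030386215740164 138.3086
blue 18 bright ang rel yaw -12.030386215740164 152.875
blue 22 bright ang rel yaw -12.030386215740164 139.82031
scene
red 60 [497.1 306.6] 26.1
blue 67 [523.5 173.7] 26.6
green 63 [475.7 230.4] 7.9
dist 135.57721687712603 yaw 11.261272191941993
ctrl [518.14672714 241.70855534] green pred [478.91685194 233.89722434]
```

```bash
python3 - <<'E'
from h import *
from scipy.spatial.transform import Rotation as R
s=telemetry.sense(); q=s["ee_rot"]; r=R.from_quat([q[1],q[2],q[3],q[0]])
print(r.as_matrix().round(3)); M=r.as_matrix()
print("xang",np.degrees(np.arctan2(M[1,0],M[0,0])),"zang",np.degrees(np.arctan2(M[1,2],M[0,2])))
E
```

```text
[[ 0.431 -0.    -0.902]
 [ 0.902 -0.     0.431]
 [-0.    -1.     0.   ]]
xang 64.45823894249632 zang 154.45823866937332
```

```bash
cat > plan.py <<'E'
from h import *
from scipy.spatial.transform import Rotation as R
H=np.array([498.,307.5]); C=np.array([524.,174.]); YAW=11.1; BTN=np.array([479.6,234.7])
def bar(val): return 75+YAW-np.degrees(val)   # world deg of pointer
def pose():
    s=telemetry.sense(); q=s["ee_rot"]; return s["eef_pos"],R.from_quat([q[1],q[2],q[3],q[0]]),s
def xang(r):
    M=r.as_matrix(); return np.degrees(np.arctan2(M[1,0],M[0,0]))
def down(a):
    a=np.radians(a); x=[np.cos(a),np.sin(a),0]; y=[0,0,-1]; return R.from_matrix(np.c_[x,y,np.cross(x,y)])
def contact(A,val,side,r=32,w=16.75,gap=0):
    # side +1: finger on CCW side (pushes clockwise); -1: on CW side
    f=np.radians(bar(val)); return A+r*np.array([np.cos(f),np.sin(f)])+side*(w+gap)*np.array([-np.sin(f),np.cos(f)])
def rows(wps):
    p,r,s=pose(); print("at",p.round(1),"xang",xang(r).round(1),"t",round(s["time_s"],2))
    for xyz,a in wps:
        d=r.inv().apply(np.array(xyz)-p)/10; t=(r.inv()*down(a)).as_rotvec()
        print("pos",d.round(2).tolist(),"tw",t.round(3).tolist())
E
python3 - <<'E'
from plan import *
print("bars",bar(0),bar(2.094),bar(1.571),bar(.524))
q=contact(H,0,1,gap=10); print(q)
rows([([300,q[1],180],75),([q[0]-10,q[1],150],bar(0)),([*q,150],bar(0))])
E
```

```text
bars 86.1 -33.87736230039438 -3.9116696150523325 56.077011535144855
[473.48843484 341.24530595]
at [226.4 473.7 192.7] xang 64.5 t 0.4
pos [-8.77, 1.27, -12.35] tw [-0.0, -0.184, -0.0]
pos [-1.72, 4.27, -27.1] tw [-0.0, -0.378, -0.0]
pos [-1.29, 4.27, -28.01] tw [-0.0, -0.378, -0.0]
```

```bash
python3 -m handwheel '[{"delta_pos":[-2.2,0.3,-3.1],"twist":[0,-0.05,0],"jaw":0},{"delta_pos":[-4.4,0.6,-6.2],"twist":[0,-0.1,0],"jaw":0},{"delta_pos":[-6.6,1,-9.3],"twist":[0,-0.15,0],"jaw":0},{"delta_pos":[-8.8,1.3,-12.3],"twist":[0,-0.2,0],"jaw":0},{"delta_pos":[-7,2,-16],"twist":[0,-0.25,0],"jaw":0},{"delta_pos":[-5.2,2.8,-19.5],"twist":[0,-0.3,0],"jaw":0},{"delta_pos":[-3.5,3.5,-23],"twist":[0,-0.35,0],"jaw":0},{"delta_pos":[-1.8,4,-26],"twist":[0,-0.378,0],"jaw":0},{"delta_pos":[-1.3,4.2,-28],"twist":[0,-0.378,0],"jaw":0},{"delta_pos":[-1.3,4.2,-28],"twist":[0,-0.378,0],"jaw":0}]'
python3 - <<'E'
from plan import *
print(pose()[2]["joints"].round(2),pose()[2]["force"])
q=contact(H,0,1,gap=8)
rows([([*q,150],bar(0)),([*q,80],bar(0)),([*q,75],bar(0))])
for n in("scene","wrist","top"):
    c=imaging.capture(n);f=c["frame"]
    if n=="scene": f=cv2.resize(f[150:300,160:360],None,fx=4,fy=4)
    if n=="top": f=cv2.resize(f[215:335,190:350],None,fx=5,fy=5)
    cv2.imwrite(f"pics/{n}2.png",f[:,:,::-1])
E
```

```text
time_s: 1.23
eef_pos: [476.5, 339.9, 149.3]
ee_rot: [-0.517, 0.517, 0.482, -0.482]
force: [0.1, -0.2, -0.5]
grip_width: -0.005
[ 0.42  0.48  1.37 -0.    1.29 -1.08] [ 0.07534374 -0.23947582 -0.46997934]
at [476.5 339.9 149.3] xang 86.0 t 1.23
pos [0.11, -0.07, 0.11] tw [-0.001, -0.002, -0.001]
pos [0.12, 6.93, 0.11] tw [-0.001, -0.002, -0.001]
pos [0.12, 7.43, 0.11] tw [-0.001, -0.002, -0.001]
```

View pics/scene2.png

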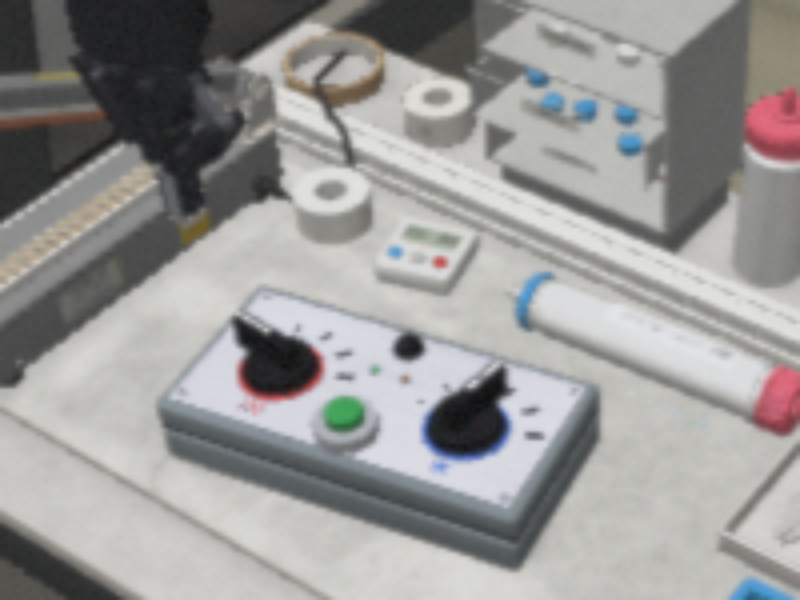

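View pics/wrist2.png

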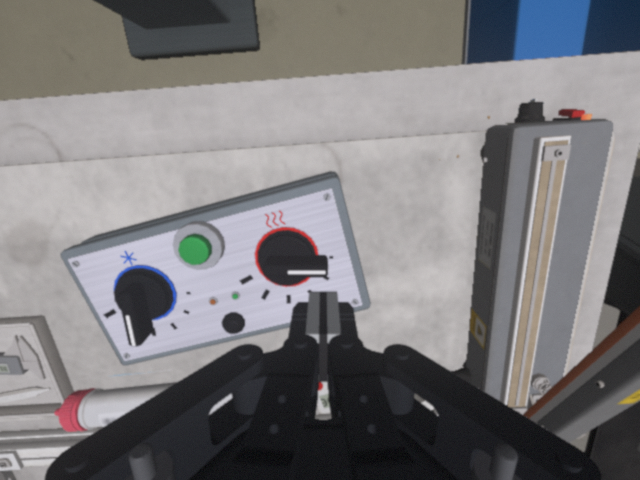

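```bash
python3 - <<'E'
from plan import *
p=pose()[0]
for n in("scene","wrist","top"):
    c=imaging.capture(n); Rm,t=cam(c)
    print(n,"cam at",(-Rm.T@t).round(0),proj(c,[p,[p[0],p[1],80],[*H,58],[*H,90], [*contact(H,0,1,r=36,w=0),90]]).round(0).tolist())
    if n=="wrist":
        o=fit=None
        from meas import fit
        o=fit(c,dict(red=(250,322,222,290),blue=(108,180,260,322),green=(172,225,222,270)))
        d=o["red"]-o["blue"]; print(np.hypot(*d),np.degrees(np.arctan2(-d[0],d[1])))
E
```

```text
scene cam at [ -54. -347.  839.] [[207.0, 215.0], [212.0, 236.0], [230.0, 242.0], [228.0, 232.0], [218.0, 227.0]]
wrist cam at [388. 347. 333.] [[323.0, 275.0], [323.0, 237.0], [287.0, 258.0], [283.0, 273.0], [328.0, 273.0]]
red 492 [498.5 306.3] 27.1
blue 468 [524.6 171.8] 27.2
green 694 [478. 235.] 26.3
136.960732497512 10.986794373845134
top cam at [ 424.   76. 1392.] [[212.0, 287.0], [219.0, 288.0], [235.0, 278.0], [233.0, 277.0], [218.0, 276.0]]
```

View pics/top2.png

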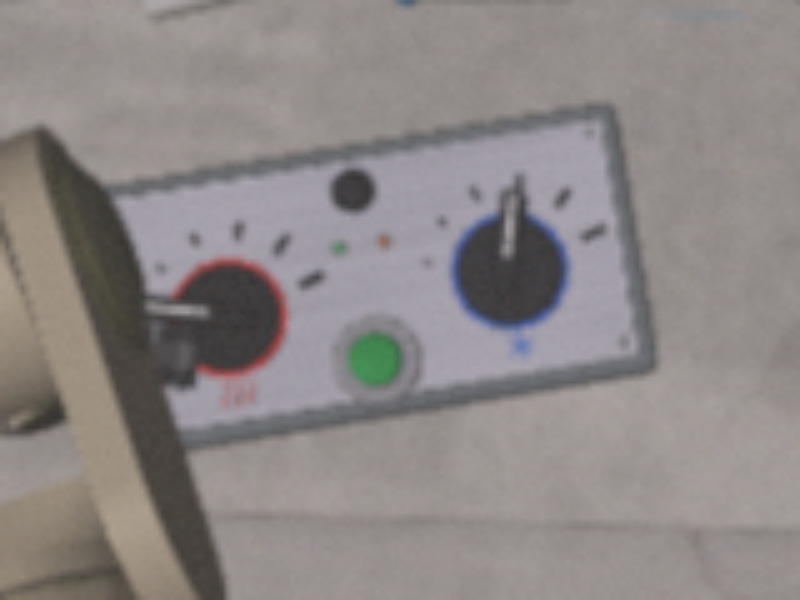

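```bash
python3 - <<'E'
from plan import *
c=imaging.capture("wrist"); Rm,t=cam(c); zm=c["z_map"]
p=pose()[0]; print(p)
for v in range(284,345,4):
  L=[]
  for u in (306,312,318,323,328,334,340):
    z=zm[v,u]; P=Rm.T@(np.array([(u-c["cx"])/c["fx"]*z,(v-c["cy"])/c["fy"]*z,z])-t) if z>0 else np.zeros(3)
    L.append(P.round(0).astype(int).tolist())
  print(v,L)
E
```

```text
[472.6884076  341.63558938 151.31999364]
284 [[524, 323, 58], [525, 328, 58], [525, 334, 60], [526, 338, 58], [526, 343, 58], [525, 348, 60], [527, 354, 59]]
288 [[529, 322, 58], [529, 328, 57], [529, 333, 59], [530, 338, 58], [529, 343, 60], [530, 348, 58], [530, 354, 59]]
292 [[532, 322, 60], [461, 337, 195], [462, 340, 194], [461, 342, 195], [462, 345, 194], [461, 347, 196], [536, 354, 57]]
296 [[537, 322, 58], [461, 337, 199], [461, 340, 199], [461, 342, 199], [462, 345, 198], [461, 347, 199], [539, 353, 59]]
300 [[541, 321, 59], [461, 337, 202], [461, 340, 203], [462, 342, 202], [462, 345, 202], [462, 347, 202], [543, 353, 58]]
304 [[465, 334, 198], [462, 337, 205], [461, 340, 206], [462, 342, 205], [462, 344, 206], [462, 347, 205], [466, 350, 199]]
308 [[465, 334, 201], [461, 338, 210], [462, 340, 209], [461, 342, 209], [461, 344, 209], [462, 347, 209], [466, 350, 202]]
312 [[464, 335, 206], [461, 338, 212], [461, 340, 213], [462, 342, 212], [461, 344, 213], [462, 347, 213], [466, 349, 206]]
316 [[465, 335, 209], [461, 338, 216], [461, 340, 215], [462, 342, 215], [461, 344, 216
[... 198 characters left out ...]
, [461, 340, 222], [461, 342, 222], [462, 344, 220], [462, 347, 221], [466, 349, 215]]
328 [[461, 336, 224], [0, 0, 0], [461, 340, 224], [462, 342, 223], [462, 344, 224], [462, 346, 224], [467, 349, 217]]
332 [[462, 336, 225], [462, 338, 226], [461, 340, 226], [462, 342, 226], [461, 344, 227], [461, 346, 227], [462, 349, 226]]
336 [[461, 336, 230], [462, 338, 228], [462, 340, 228], [463, 342, 227], [462, 344, 228], [461, 346, 230], [461, 348, 230]]
340 [[458, 337, 235], [460, 338, 233], [464, 340, 228], [463, 342, 229], [464, 344, 228], [461, 346, 232], [460, 348, 234]]
344 [[458, 337, 237], [460, 338, 235], [465, 340, 228], [466, 342, 228], [466, 344, 228], [461, 346, 235], [460, 348, 236]]
```

```bash
python3 - <<'E'
from plan import *
print(pose()[0],pose()[2]["grip_width"])
for n in("scene","top"):
    c=imaging.capture(n); Rm,t=cam(c); zm=c["z_map"]
    v,u=np.mgrid[0:480,0:640]; ok=zm>0
    P=np.c_[((u-c["cx"])/c["fx"]*zm)[ok],((v-c["cy"])/c["fy"]*zm)[ok],zm[ok]]
    W=(P-t)@Rm
    s=(abs(W[:,0]-473)<30)&(abs(W[:,1]-342)<30)&(W[:,2]>105)
    w=W[s]; print(n,len(w)); 
    if len(w):
        o=np.argsort(w[:,2])[:25]; print(w[o].round(0).astype(int).tolist())
c=imaging.capture("scene")
cv2.imwrite("pics/scene3.png",cv2.resize(c["frame"][120:260,150:270,::-1],None,fx=5,fy=4))
E
```

```text
[472.6884076  341.63558938 151.31999364] 0.003261765991346331
scene 1037
[[462, 338, 190], [478, 334, 190], [473, 335, 190], [467, 336, 190], [465, 338, 191], [462, 334, 191], [467, 333, 192], [463, 338, 192], [462, 347, 192], [463, 344, 192], [461, 339, 193], [462, 350, 194], [465, 336, 194], [473, 331, 195], [461, 339, 196], [462, 337, 196], [462, 343, 197], [466, 330, 197], [475, 330, 197], [462, 349, 197], [460, 344, 197], [465, 336, 197], [469, 330, 198], [464, 331, 198], [462, 339, 198]]
top 1336
[[443, 319, 349], [443, 319, 355], [445, 317, 359], [443, 320, 362], [445, 318, 363], [447, 316, 363], [445, 317, 379], [444, 315, 382], [446, 312, 387], [446, 314, 389], [444, 313, 404], [444, 313, 461], [444, 315, 461], [446, 313, 462], [500, 371, 463], [444, 316, 464], [502, 370, 464], [444, 317, 465], [502, 368, 465], [500, 369, 465], [444, 320, 465], [446, 315, 466], [502, 364, 466], [444, 318, 466], [502, 365, 467]]
```

View pics/scene3.png

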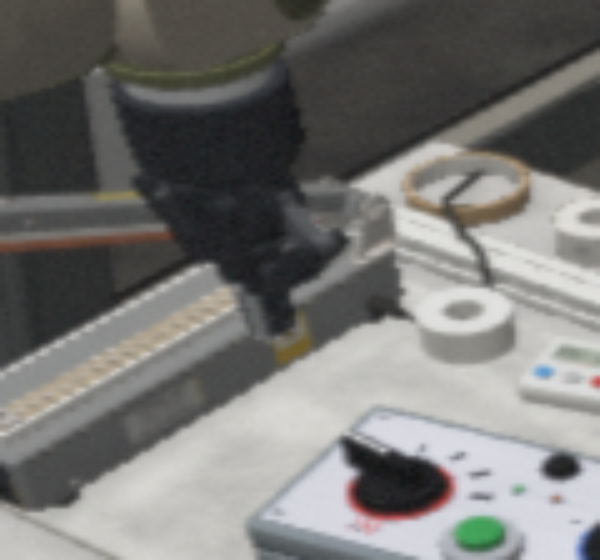

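Both cameras put the fingertip at z ≈ 191, about 40 mm above the reported TCP (151). x and y agree. I'll go down stepwise beside the handle and re-measure.

```bash
cat > tip.py <<'E'
from plan import *
def tip(n="scene",save=None,box=(120,300,150,330)):
    p,r,s=pose(); c=imaging.capture(n); Rm,t=cam(c); zm=c["z_map"]
    v,u=np.mgrid[0:480,0:640]; ok=zm>0
    P=np.c_[((u-c["cx"])/c["fx"]*zm)[ok],((v-c["cy"])/c["fy"]*zm)[ok],zm[ok]]
    W=(P-t)@Rm
    L=r.inv().apply(W-p)/1.0
    m=(abs(L[:,0])<22)&(abs(L[:,2])<20)&(L[:,1]<5)&(L[:,1]>-70)&(W[:,2]>94)
    w=np.sort(W[m][:,2]); print(n,"tcp",p.round(1),"xang",xang(r).round(1),"F",s["force"].round(1),"t",round(s["time_s"],2),"tip z",w[:8].round(0), "below tcp" , (p[2]-w[:3]).round(0) if len(w) else None)
    if save:
        y0,y1,x0,x1=box; cv2.imwrite(save,cv2.resize(c["frame"][y0:y1,x0:x1,::-1],None,fx=4,fy=3.3))
E
python3 -m handwheel '[{"delta_pos":[0,0.5,0],"twist":[0,0,0],"jaw":0},{"delta_pos":[0,1,0],"twist":[0,0,0],"jaw":0},{"delta_pos":[0,1.5,0],"twist":[0,0,0],"jaw":0},{"delta_pos":[0,2,0],"twist":[0,0,0],"jaw":0},{"delta_pos":[0,2.5,0],"twist":[0,0,0],"jaw":0},{"delta_pos":[0,3,0],"twist":[0,0,0],"jaw":0},{"delta_pos":[0,3.5,0],"twist":[0,0,0],"jaw":0},{"delta_pos":[0,4,0],"twist":[0,0,0],"jaw":0},{"delta_pos":[0,4,0],"twist":[0,0,0],"jaw":0},{"delta_pos":[0,4,0],"twist":[0,0,0],"jaw":0}]'
python3 - <<'E'
from tip import *
tip("scene"); tip("wrist")
E
```

```text
time_s: 2.57
eef_pos: [473.3, 341.2, 110.6]
ee_rot: [0.517, -0.517, -0.483, 0.483]
force: [-0.6, 0.1, 0.9]
grip_width: 0.004
scene tcp [473.3 341.2 110.6] xang 86.1 F [-0.6  0.1  0.9] t 2.57 tip z [146. 146. 147. 147. 149. 150. 151. 151.] below tcp [-35. -36. -36.]
wrist tcp [473.5 341.3 110.9] xang 86.1 F [-1. -0. -1.] t 2.62 tip z [153. 153. 153. 153. 154. 154. 154. 154.] below tcp [-42. -42. -42.]
```

```bash

python3 -m handwheel '[{"delta_pos":[0,0.5,0],"twist":[0,0,0],"jaw":0},{"delta_pos":[0,1,0],"twist":[0,0,0],"jaw":0},{"delta_pos":[0,1.5,0],"twist":[0,0,0],"jaw":0},{"delta_pos":[0,2,0],"twist":[0,0,0],"jaw":0},{"delta_pos":[0,2.5,0],"twist":[0,0,0],"jaw":0},{"delta_pos":[0,3,0],"twist":[0,0,0],"jaw":0},{"delta_pos":[0,3.5,0],"twist":[0,0,0],"jaw":0},{"delta_pos":[0,4,0],"twist":[0,0,0],"jaw":0},{"delta_pos":[0,4.5,0],"twist":[0,0,0],"jaw":0},{"delta_pos":[0,4.5,0],"twist":[0,0,0],"jaw":0}]'
python3 - <<'E'
from tip import *
tip("scene","pics/s4.png"); c=imaging.capture("wrist"); cv2.imwrite("pics/w4.png",c["frame"][:,:,::-1])
E
```

```text
time_s: 3.5
eef_pos: [472.9, 341.0, 64.6]
ee_rot: [0.517, -0.516, -0.482, 0.483]
force: [0.0, 0.1, 0.2]
grip_width: 0.002
scene tcp [472.9 341.   64.6] xang 86.1 F [0.  0.1 0.2] t 3.5 tip z [102. 102. 103. 103. 104. 104. 105. 106.] below tcp [-37. -37. -39.]
```

View pics/s4.png

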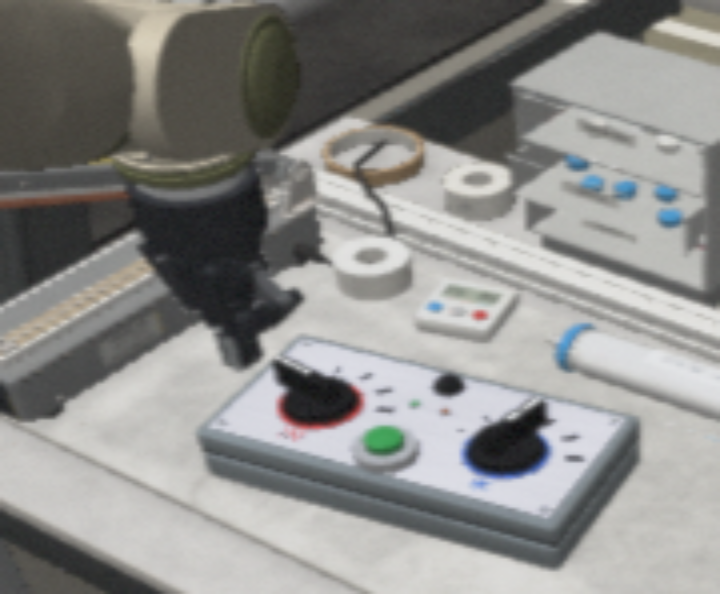

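View pics/w4.png

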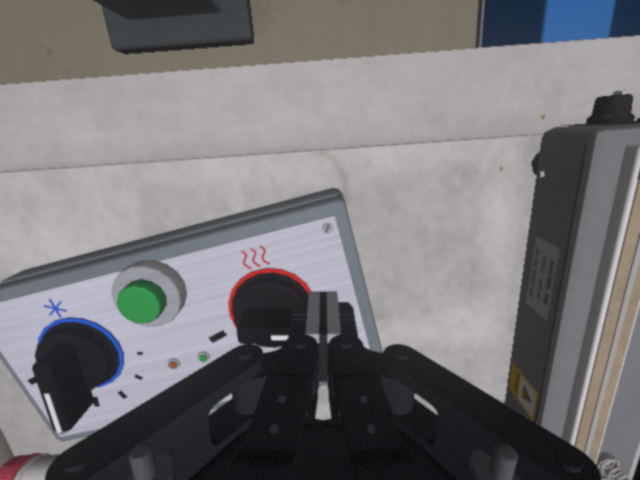

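The fingertip is clearly still above the handle at TCP z = 65, so the 40 mm offset holds. Going down a further 28 mm on the near side of the bar.

```bash

python3 -m handwheel '[{"delta_pos":[0,0.4,0],"twist":[0,0,0],"jaw":0},{"delta_pos":[0,0.8,0],"twist":[0,0,0],"jaw":0},{"delta_pos":[0,1.2,0],"twist":[0,0,0],"jaw":0},{"delta_pos":[0,1.6,0],"twist":[0,0,0],"jaw":0},{"delta_pos":[0,2.0,0],"twist":[0,0,0],"jaw":0},{"delta_pos":[0,2.3,0],"twist":[0,0,0],"jaw":0},{"delta_pos":[0,2.6,0],"twist":[0,0,0],"jaw":0},{"delta_pos":[0,2.8,0],"twist":[0,0,0],"jaw":0},{"delta_pos":[0,2.8,0],"twist":[0,0,0],"jaw":0},{"delta_pos":[0,2.8,0],"twist":[0,0,0],"jaw":0}]'
python3 - <<'E'
from tip import *
tip("scene","pics/s5.png"); c=imaging.capture("wrist"); cv2.imwrite("pics/w5.png",c["frame"][:,:,::-1])
for f in(0,.1,.2,.3,.4,.5): 
    q=contact(H,f,1); print(f,q.round(1))
rows([([*contact(H,f,1),36],bar(f)) for f in (0.05,.15,.25,.35,.45)])
E
```

```text
time_s: 4.43
eef_pos: [473.4, 341.2, 37.8]
ee_rot: [0.517, -0.517, -0.483, 0.483]
force: [-0.2, -0.3, -0.7]
grip_width: -0.002
scene tcp [473.4 341.2  37.8] xang 86.1 F [-0.2 -0.3 -0.7] t 4.43 tip z [94. 94. 95. 95. 96. 96. 97. 97.] below tcp [-56. -57. -57.]
0 [483.5 340.6]
0.1 [486.8 341.9]
0.2 [490.3 342.8]
0.3 [493.9 343.4]
0.4 [497.5 343.6]
0.5 [501.1 343.5]
at [473.6 341.3  38. ] xang 86.1 t 4.53
pos [0.07, 0.2, -1.15] tw [0.0, 0.05, 0.0]
pos [0.21, 0.2, -1.49] tw [0.0, 0.15, 0.0]
pos [0.31, 0.2, -1.84] tw [0.0, 0.25, 0.0]
pos [0.37, 0.2, -2.19] tw [0.0, 0.35, 0.0]
pos [0.4, 0.2, -2.55] tw [0.0, 0.45, 0.0]
```

View pics/s5.png

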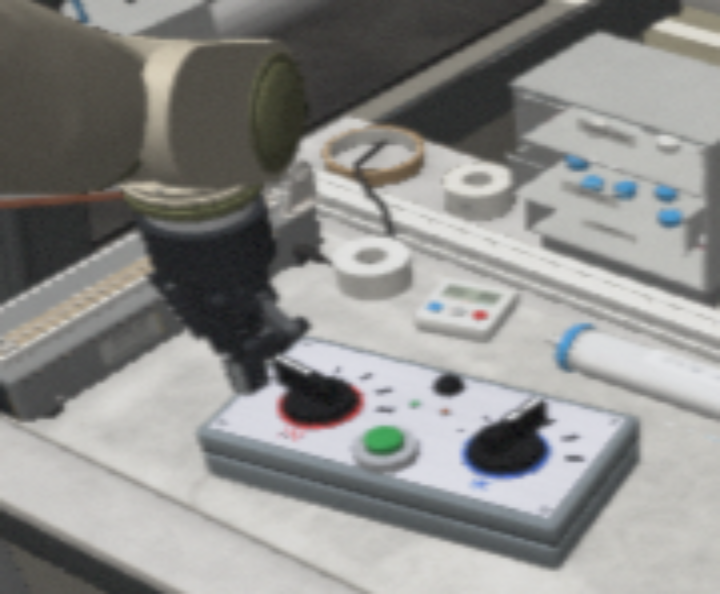

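View pics/w5.png

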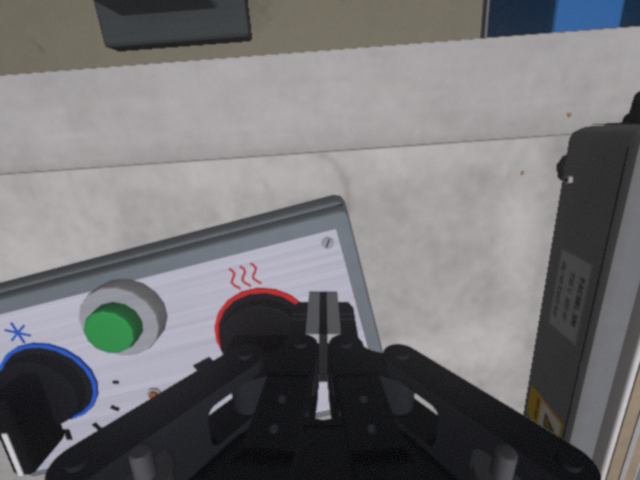

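```bash

python3 -m handwheel '[{"delta_pos":[0,0.1,-0.5],"twist":[0,0,0],"jaw":0},{"delta_pos":[0,0.2,-0.9],"twist":[0,0.03,0],"jaw":0},{"delta_pos":[0.1,0.2,-1.15],"twist":[0,0.05,0],"jaw":0},{"delta_pos":[0.15,0.2,-1.35],"twist":[0,0.1,0],"jaw":0},{"delta_pos":[0.2,0.2,-1.5],"twist":[0,0.15,0],"jaw":0},{"delta_pos":[0.25,0.2,-1.65],"twist":[0,0.2,0],"jaw":0},{"delta_pos":[0.3,0.2,-1.85],"twist":[0,0.25,0],"jaw":0},{"delta_pos":[0.35,0.2,-2.0],"twist":[0,0.3,0],"jaw":0},{"delta_pos":[0.37,0.2,-2.2],"twist":[0,0.35,0],"jaw":0},{"delta_pos":[0.37,0.2,-2.2],"twist":[0,0.35,0],"jaw":0}]'
python3 - <<'E'
from tip import *
tip("scene","pics/s6.png"); c=imaging.capture("wrist"); cv2.imwrite("pics/w6.png",c["frame"][:,:,::-1])
E
```

```text
time_s: 5.37
eef_pos: [496.2, 343.4, 35.9]
ee_rot: [-0.593, 0.593, 0.385, -0.385]
force: [0.6, -0.3, 0.0]
grip_width: 0.002
scene tcp [496.2 343.4  35.9] xang 65.9 F [ 0.6 -0.3  0. ] t 5.37 tip z [94. 95. 95. 95. 95. 95. 96. 96.] below tcp [-58. -59. -59.]
```

View pics/s6.png

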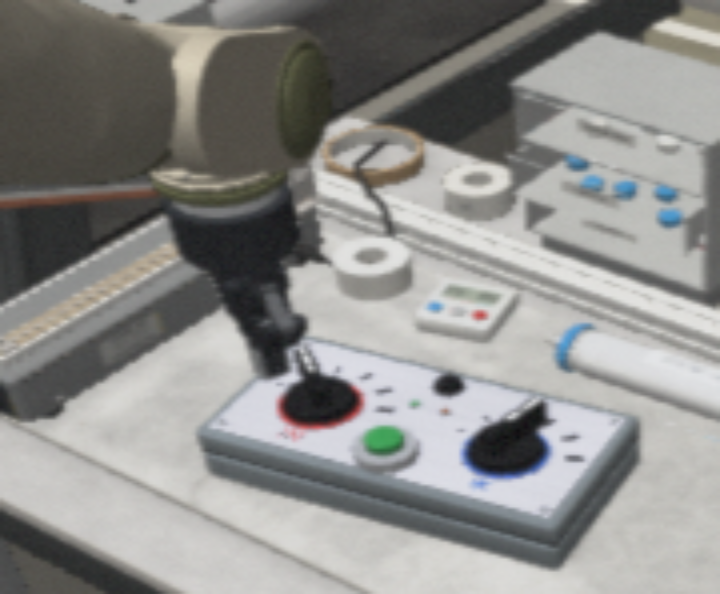

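Handle jumped to mark 2 with no shift. Next click.

```bash

python3 - <<'E'
from tip import *
rows([([*contact(H,f,1),36],bar(f)) for f in (.45,.52,.58,.64,.7,.76,.82,.88)])
E
```

```text
at [495.8 343.4  35.8] xang 66.1 t 5.47
pos [0.16, -0.02, -0.31] tw [0.0, 0.102, 0.0]
pos [0.24, -0.02, -0.55] tw [0.0, 0.172, 0.0]
pos [0.3, -0.02, -0.76] tw [0.0, 0.232, 0.0]
pos [0.35, -0.02, -0.97] tw [0.0, 0.292, 0.0]
pos [0.38, -0.02, -1.18] tw [0.0, 0.352, 0.0]
pos [0.41, -0.02, -1.4] tw [0.0, 0.412, 0.0]
pos [0.42, -0.02, -1.62] tw [0.0, 0.472, 0.0]
pos [0.41, -0.02, -1.83] tw [0.0, 0.532, 0.0]
```

```bash

python3 -m handwheel '[{"delta_pos":[0.16,0,-0.3],"twist":[0,0.1,0],"jaw":0},{"delta_pos":[0.24,0,-0.55],"twist":[0,0.17,0],"jaw":0},{"delta_pos":[0.3,0,-0.75],"twist":[0,0.23,0],"jaw":0},{"delta_pos":[0.35,0,-0.95],"twist":[0,0.29,0],"jaw":0},{"delta_pos":[0.38,0,-1.2],"twist":[0,0.35,0],"jaw":0},{"delta_pos":[0.4,0,-1.4],"twist":[0,0.41,0],"jaw":0},{"delta_pos":[0.42,0,-1.6],"twist":[0,0.47,0],"jaw":0},{"delta_pos":[0.41,0,-1.83],"twist":[0,0.53,0],"jaw":0},{"delta_pos":[0.41,0,-1.83],"twist":[0,0.53,0],"jaw":0},{"delta_pos":[0.41,0,-1.83],"twist":[0,0.53,0],"jaw":0}]'
python3 - <<'E'
from tip import *
tip("scene","pics/s7.png"); c=imaging.capture("wrist"); cv2.imwrite("pics/w7.png",c["frame"][:,:,::-1])
rows([([*contact(H,f,1),36],bar(f)) for f in (.97,1.05,1.11,1.17,1.23,1.29,1.35,1.41)])
E
```

```text
time_s: 6.3
eef_pos: [514.0, 339.7, 35.8]
ee_rot: [-0.673, 0.673, 0.218, -0.218]
force: [-0.7, 0.2, -0.7]
grip_width: 0.002
scene tcp [514.  339.7  35.8] xang 35.8 F [-0.7  0.2 -0.7] t 6.3 tip z [94. 94. 95. 96. 96. 96. 97. 98.] below tcp [-58. -59. -59.]
at [513.8 339.8  35.8] xang 35.8 t 6.4
pos [0.17, -0.02, -0.32] tw [-0.0, 0.092, -0.0]
pos [0.27, -0.02, -0.59] tw [-0.0, 0.172, -0.0]
pos [0.33, -0.02, -0.8] tw [-0.0, 0.232, -0.0]
pos [0.37, -0.02, -1.01] tw [-0.0, 0.292, -0.0]
pos [0.41, -0.02, -1.22] tw [-0.0, 0.352, -0.0]
pos [0.43, -0.02, -1.44] tw [-0.0, 0.412, -0.0]
pos [0.44, -0.02, -1.66] tw [-0.0, 0.472, -0.0]
pos [0.43, -0.02, -1.87] tw [-0.0, 0.532, -0.0]
```

View pics/s7.png

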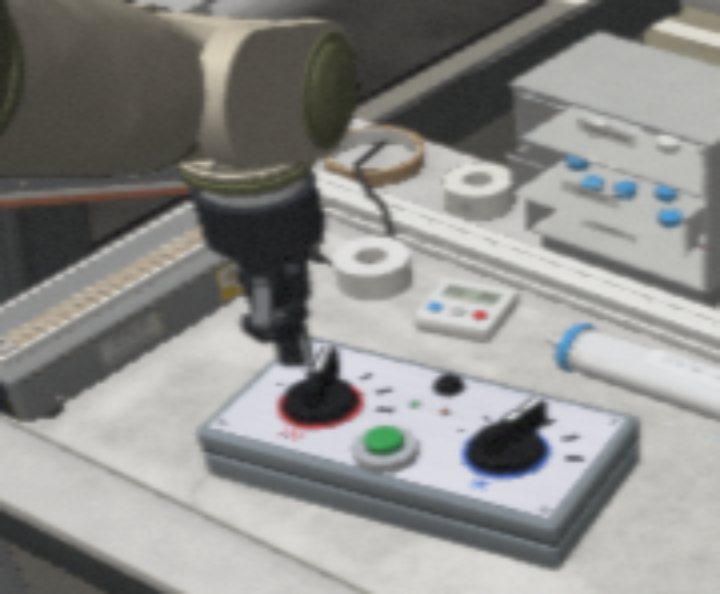

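Handle at mark 3; plate and controller unmoved. Third click.

```bash

python3 -m handwheel '[{"delta_pos":[0.17,0,-0.3],"twist":[0,0.09,0],"jaw":0},{"delta_pos":[0.26,0,-0.59],"twist":[0,0.17,0],"jaw":0},{"delta_pos":[0.33,0,-0.8],"twist":[0,0.23,0],"jaw":0},{"delta_pos":[0.37,0,-1.0],"twist":[0,0.29,0],"jaw":0},{"delta_pos":[0.4,0,-1.2],"twist":[0,0.35,0],"jaw":0},{"delta_pos":[0.43,0,-1.45],"twist":[0,0.41,0],"jaw":0},{"delta_pos":[0.44,0,-1.65],"twist":[0,0.47,0],"jaw":0},{"delta_pos":[0.43,0,-1.87],"twist":[0,0.53,0],"jaw":0},{"delta_pos":[0.43,0,-1.87],"twist":[0,0.53,0],"jaw":0},{"delta_pos":[0.43,0,-1.87],"twist":[0,0.53,0],"jaw":0}]'
python3 - <<'E'
from tip import *
tip("scene","pics/s8.png")
rows([([*contact(H,f,1),36],bar(f)) for f in (1.5,1.58,1.64,1.7,1.76,1.82,1.88,1.93)])
E
```

```text
time_s: 7.23
eef_pos: [528.3, 327.1, 35.8]
ee_rot: [-0.706, 0.706, 0.034, -0.034]
force: [-0.1, 0.3, -0.4]
grip_width: -0.001
scene tcp [528.3 327.1  35.8] xang 5.5 F [-0.1  0.3 -0.4] t 7.23 tip z [94. 95. 95. 96. 96. 96. 96. 97.] below tcp [-58. -59. -59.]
at [528.3 327.2  35.8] xang 5.5 t 7.28
pos [0.14, -0.02, -0.3] tw [0.0, 0.093, -0.0]
pos [0.24, -0.02, -0.57] tw [0.0, 0.173, -0.0]
pos [0.3, -0.02, -0.78] tw [0.0, 0.233, -0.0]
pos [0.35, -0.02, -0.99] tw [0.0, 0.293, -0.0]
pos [0.38, -0.02, -1.2] tw [0.0, 0.353, -0.0]
pos [0.4, -0.02, -1.42] tw [0.0, 0.413, -0.0]
pos [0.41, -0.02, -1.63] tw [0.0, 0.473, -0.0]
pos [0.41, -0.02, -1.81] tw [0.0, 0.523, -0.0]
```

View pics/s8.png

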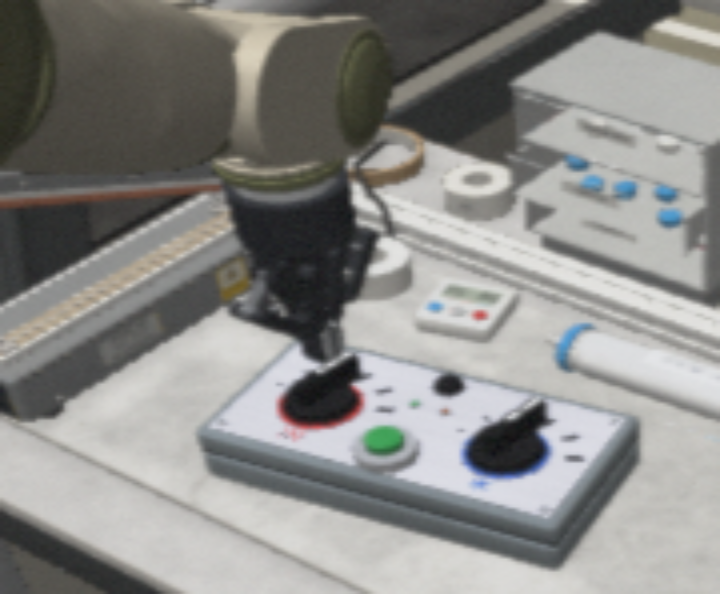

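Mark 4, parallel with the cooling pointer. Last click for heating.

```bash

python3 -m handwheel '[{"delta_pos":[0.14,0,-0.3],"twist":[0,0.09,0],"jaw":0},{"delta_pos":[0.24,0,-0.57],"twist":[0,0.17,0],"jaw":0},{"delta_pos":[0.3,0,-0.78],"twist":[0,0.23,0],"jaw":0},{"delta_pos":[0.35,0,-1.0],"twist":[0,0.29,0],"jaw":0},{"delta_pos":[0.38,0,-1.2],"twist":[0,0.35,0],"jaw":0},{"delta_pos":[0.4,0,-1.4],"twist":[0,0.41,0],"jaw":0},{"delta_pos":[0.41,0,-1.63],"twist":[0,0.47,0],"jaw":0},{"delta_pos":[0.41,0,-1.81],"twist":[0,0.52,0],"jaw":0},{"delta_pos":[0.41,0,-1.81],"twist":[0,0.52,0],"jaw":0},{"delta_pos":[0.41,0,-1.81],"twist":[0,0.52,0],"jaw":0}]'
python3 - <<'E'
from tip import *
tip("scene","pics/s9.png")
E
```

```text
time_s: 8.12
eef_pos: [534.1, 309.5, 35.8]
ee_rot: [-0.691, 0.691, -0.149, 0.149]
force: [-0.1, 0.4, 0.2]
grip_width: -0.0
scene tcp [534.1 309.5  35.8] xang -24.3 F [-0.1  0.4  0.2] t 8.12 tip z [94. 94. 95. 95. 95. 96. 96. 96.] below tcp [-59. -59. -59.]
```

View pics/s9.png

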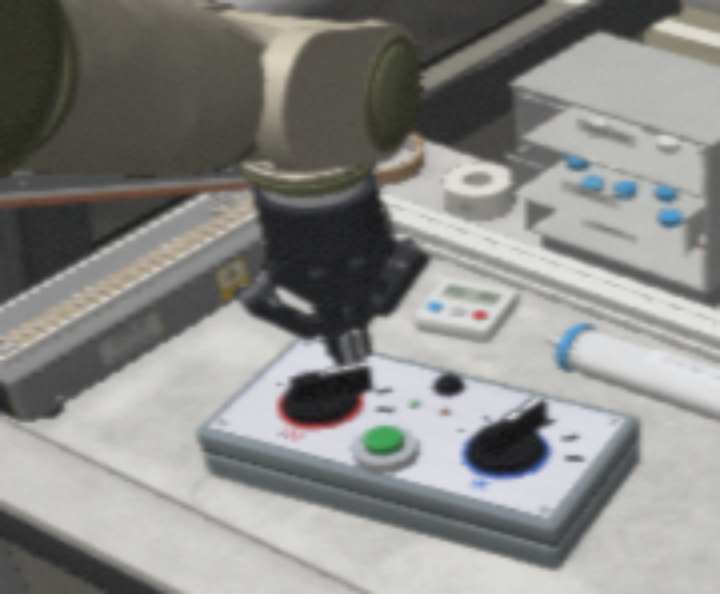

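```bash

python3 -m handwheel '[{"delta_pos":[0,0,0.5],"twist":[0,0,0],"jaw":0},{"delta_pos":[0,0,0.9],"twist":[0,0,0],"jaw":0},{"delta_pos":[0,-1,0.9],"twist":[0,0,0],"jaw":0},{"delta_pos":[0,-2.5,0.9],"twist":[0,0,0],"jaw":0},{"delta_pos":[0,-4.5,0.9],"twist":[0,0,0],"jaw":0},{"delta_pos":[0,-6.5,0.9],"twist":[0,0,0],"jaw":0},{"delta_pos":[0,-8,0.9],"twist":[0,0,0],"jaw":0},{"delta_pos":[0,-8,0.9],"twist":[0,0,0],"jaw":0},{"delta_pos":[0,-8,0.9],"twist":[0,0,0],"jaw":0},{"delta_pos":[0,-8,0.9],"twist":[0,0,0],"jaw":0}]'
python3 - <<'E'
from tip import *
tip("scene")
q=contact(C,1.571,-1,gap=9);print(q)
rows([([*q,115],bar(1.571)),([*q,60],bar(1.571)),([*q,36],bar(1.571))])
E
```

```text
time_s: 9.0
eef_pos: [537.4, 317.5, 115.0]
ee_rot: [-0.691, 0.691, -0.15, 0.149]
force: [-0.2, -0.1, 0.8]
grip_width: -0.003
scene tcp [537.4 317.5 115. ] xang -24.4 F [-0.2 -0.1  0.8] t 9.0 tip z [151. 153. 154. 156. 156. 156. 157. 157.] below tcp [-36. -38. -39.]
[554.16882683 146.12699536]
at [537.4 317.5 114.7] xang -24.5 t 9.05
pos [8.62, -0.02, -14.9] tw [0.001, -0.359, -0.002]
pos [8.63, 5.48, -14.89] tw [0.001, -0.359, -0.002]
pos [8.63, 7.88, -14.89] tw [0.001, -0.359, -0.002]
```

```bash

python3 -m handwheel '[{"delta_pos":[1.4,0,-2.5],"twist":[0,-0.06,0],"jaw":0},{"delta_pos":[2.9,0,-5],"twist":[0,-0.12,0],"jaw":0},{"delta_pos":[4.3,0,-7.5],"twist":[0,-0.18,0],"jaw":0},{"delta_pos":[5.8,0,-10],"twist":[0,-0.24,0],"jaw":0},{"delta_pos":[7.2,0,-12.5],"twist":[0,-0.3,0],"jaw":0},{"delta_pos":[8.6,0,-14.9],"twist":[0,-0.36,0],"jaw":0},{"delta_pos":[8.6,0,-14.9],"twist":[0,-0.36,0],"jaw":0},{"delta_pos":[8.6,1.5,-14.9],"twist":[0,-0.36,0],"jaw":0},{"delta_pos":[8.6,3,-14.9],"twist":[0,-0.36,0],"jaw":0},{"delta_pos":[8.6,3,-14.9],"twist":[0,-0.36,0],"jaw":0}]'
python3 - <<'E'
from tip import *
tip("scene","pics/s10.png",(150,330,180,360));c=imaging.capture("wrist"); cv2.imwrite("pics/w10.png",c["frame"][:,:,::-1])
q=contact(C,1.571,-1,gap=9);print(q)
rows([([*q,60],bar(1.571)),([*q,36],bar(1.571))])
for k in "red","blue","green":pass
E
```

```text
time_s: 9.88
eef_pos: [552.5, 146.5, 82.4]
ee_rot: [-0.707, 0.707, -0.026, 0.022]
force: [-0.5, -0.3, -1.1]
grip_width: -0.002
scene tcp [552.5 146.5  82.4] xang -3.9 F [-0.5 -0.3 -1.1] t 9.88 tip z [122. 122. 123. 123. 124. 125. 125. 126.] below tcp [-39. -40. -40.]
[554.16882683 146.12699536]
at [554.  146.7  85.3] xang -3.8 t 9.98
pos [0.02, 2.53, -0.06] tw [0.0, 0.001, -0.002]
pos [0.02, 4.93, -0.06] tw [0.0, 0.001, -0.002]
```

View pics/s10.png

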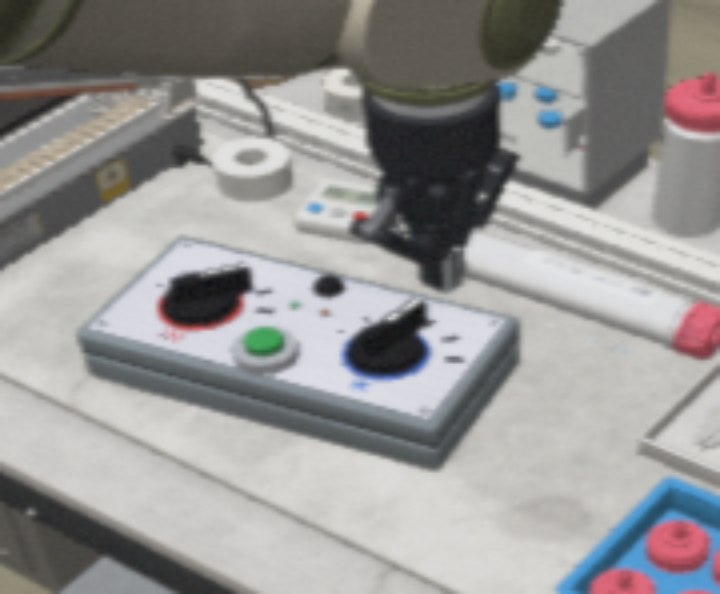

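View pics/w10.png

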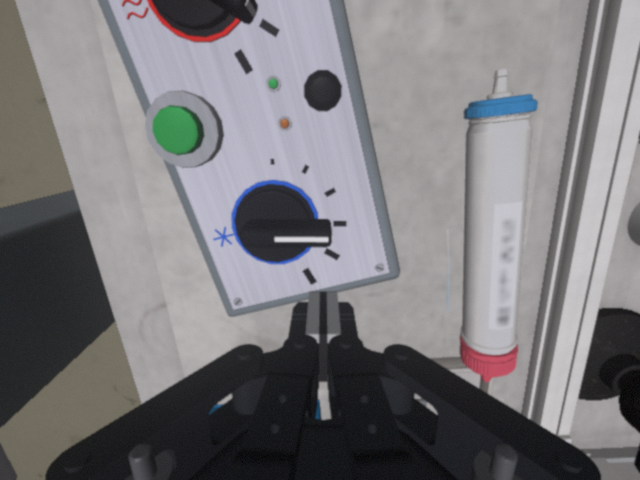

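```bash

python3 -m handwheel '[{"delta_pos":[0,0.6,0],"twist":[0,0,0],"jaw":0},{"delta_pos":[0,1.3,0],"twist":[0,0,0],"jaw":0},{"delta_pos":[0,2,0],"twist":[0,0,0],"jaw":0},{"delta_pos":[0,2.7,0],"twist":[0,0,0],"jaw":0},{"delta_pos":[0,3.3,0],"twist":[0,0,0],"jaw":0},{"delta_pos":[0,3.8,0],"twist":[0,0,0],"jaw":0},{"delta_pos":[0,4.3,0],"twist":[0,0,0],"jaw":0},{"delta_pos":[0,4.7,0],"twist":[0,0,0],"jaw":0},{"delta_pos":[0,4.9,0],"twist":[0,0,0],"jaw":0},{"delta_pos":[0,4.9,0],"twist":[0,0,0],"jaw":0}]'
python3 - <<'E'
from tip import *
from meas import fit
tip("scene","pics/s11.png",(150,330,180,360))
c=imaging.capture("scene")
o=fit(c,dict(blue=(262,290,245,266)))
rows([([*contact(C,f,-1),36],bar(f)) for f in (1.57,1.5,1.43,1.37,1.31,1.26,1.21)])
E
```

```text
time_s: 10.82
eef_pos: [554.3, 146.4, 36.4]
ee_rot: [-0.707, 0.707, -0.024, 0.023]
force: [-0.3, 0.2, 0.7]
grip_width: 0.007
scene tcp [554.3 146.4  36.4] xang -3.8 F [-0.3  0.2  0.7] t 10.82 tip z [94. 95. 95. 96. 96. 96. 96. 97.] below tcp [-58. -58. -59.]
blue 68 [523.5 173.6] 26.6
at [554.6 146.4  37. ] xang -3.8 t 10.92
pos [-0.04, 0.1, 0.87] tw [0.0, 0.0, 0.0]
pos [0.07, 0.1, 1.1] tw [0.0, -0.07, 0.0]
pos [0.16, 0.1, 1.34] tw [0.0, -0.14, 0.0]
pos [0.23, 0.1, 1.54] tw [0.0, -0.2, 0.0]
pos [0.28, 0.1, 1.75] tw [0.0, -0.26, 0.0]
pos [0.32, 0.1, 1.93] tw [0.0, -0.31, 0.0]
pos [0.35, 0.1, 2.11] tw [0.0, -0.36, 0.0]
```

View pics/s11.png

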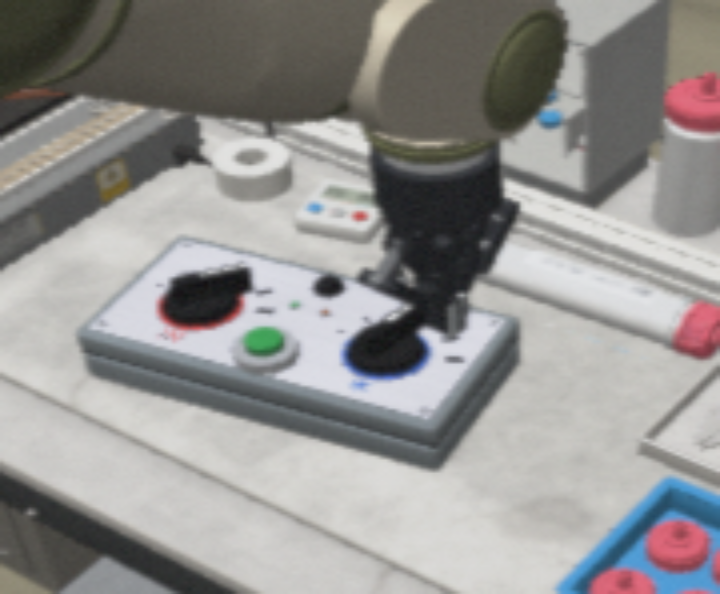

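Finger stands right of the cooling handle, ring still at the same place. Push one click counter-clockwise.

```bash

python3 -m handwheel '[{"delta_pos":[0,0.1,0.5],"twist":[0,0,0],"jaw":0},{"delta_pos":[0,0.1,0.87],"twist":[0,0,0],"jaw":0},{"delta_pos":[0.07,0.1,1.1],"twist":[0,-0.07,0],"jaw":0},{"delta_pos":[0.16,0.1,1.34],"twist":[0,-0.14,0],"jaw":0},{"delta_pos":[0.23,0.1,1.54],"twist":[0,-0.2,0],"jaw":0},{"delta_pos":[0.28,0.1,1.75],"twist":[0,-0.26,0],"jaw":0},{"delta_pos":[0.32,0.1,1.93],"twist":[0,-0.31,0],"jaw":0},{"delta_pos":[0.35,0.1,2.1],"twist":[0,-0.36,0],"jaw":0},{"delta_pos":[0.35,0.1,2.1],"twist":[0,-0.36,0],"jaw":0},{"delta_pos":[0.35,0.1,2.1],"twist":[0,-0.36,0],"jaw":0}]'
python3 - <<'E'
from tip import *
tip("scene","pics/s12.png",(150,330,180,360))
rows([([*contact(C,f,-1),36],bar(f)) for f in (1.12,1.05,.98,.92,.86,.8,.74,.69)])
E
```

```text
time_s: 11.75
eef_pos: [559.4, 167.4, 35.9]
ee_rot: [-0.7, 0.7, 0.103, -0.103]
force: [0.1, 0.6, -1.1]
grip_width: -0.0
scene tcp [559.4 167.4  35.9] xang 16.7 F [ 0.1  0.6 -1.1] t 11.75 tip z [94. 94. 95. 95. 95. 96. 96. 96.] below tcp [-58. -58. -59.]
at [559.3 167.3  35.8] xang 16.7 t 11.8
pos [0.15, -0.02, 0.28] tw [0.0, -0.091, 0.0]
pos [0.23, -0.02, 0.52] tw [0.0, -0.161, 0.0]
pos [0.31, -0.02, 0.76] tw [0.0, -0.231, 0.0]
pos [0.35, -0.02, 0.97] tw [0.0, -0.291, 0.0]
pos [0.39, -0.02, 1.19] tw [0.0, -0.351, 0.0]
pos [0.41, -0.02, 1.4] tw [0.0, -0.411, 0.0]
pos [0.42, -0.02, 1.62] tw [0.0, -0.471, 0.0]
pos [0.42, -0.02, 1.8] tw [0.0, -0.521, 0.0]
```

View pics/s12.png

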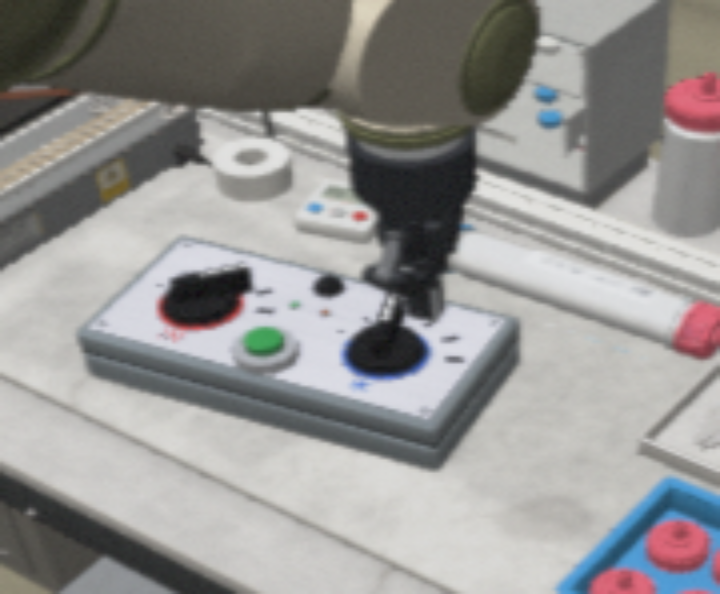

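Mark 3. One more click.

```bash

python3 -m handwheel '[{"delta_pos":[0.15,0,0.28],"twist":[0,-0.09,0],"jaw":0},{"delta_pos":[0.23,0,0.52],"twist":[0,-0.16,0],"jaw":0},{"delta_pos":[0.31,0,0.76],"twist":[0,-0.23,0],"jaw":0},{"delta_pos":[0.35,0,0.97],"twist":[0,-0.29,0],"jaw":0},{"delta_pos":[0.39,0,1.2],"twist":[0,-0.35,0],"jaw":0},{"delta_pos":[0.41,0,1.4],"twist":[0,-0.41,0],"jaw":0},{"delta_pos":[0.42,0,1.6],"twist":[0,-0.47,0],"jaw":0},{"delta_pos":[0.42,0,1.8],"twist":[0,-0.52,0],"jaw":0},{"delta_pos":[0.42,0,1.8],"twist":[0,-0.52,0],"jaw":0},{"delta_pos":[0.42,0,1.8],"twist":[0,-0.52,0],"jaw":0}]'
python3 -m handwheel '[{"delta_pos":[0,0,-0.5],"twist":[0,0,0],"jaw":0},{"delta_pos":[0,0,-0.9],"twist":[0,0,0],"jaw":0},{"delta_pos":[0,-1,-0.9],"twist":[0,0,0],"jaw":0},{"delta_pos":[0,-2.5,-0.9],"twist":[0,0,0],"jaw":0},{"delta_pos":[0,-4.5,-0.9],"twist":[0,0,0],"jaw":0},{"delta_pos":[0,-6.5,-0.9],"twist":[0,0,0],"jaw":0},{"delta_pos":[0,-8,-0.9],"twist":[0,0,0],"jaw":0},{"delta_pos":[0,-8,-0.9],"twist":[0,0,0],"jaw":0},{"delta_pos":[0,-8,-0.9],"twist":[0,0,0],"jaw":0},{"delta_pos":[0,-8,-0.9],"twist":[0,0,0],"jaw":0}]'
python3 - <<'E'
from tip import *
tip("scene","pics/s13.png",(150,330,180,360));c=imaging.capture("wrist"); cv2.imwrite("pics/w13.png",c["frame"][:,:,::-1])
p=pose()[0]
rows([([430,235,p[2]],12),([*BTN,p[2]],12)])
E
```

```text
time_s: 12.63
eef_pos: [558.2, 185.6, 35.9]
ee_rot: [-0.65, 0.65, 0.279, -0.279]
force: [0.3, -0.5, -0.1]
grip_width: 0.002
time_s: 13.47
eef_pos: [564.3, 179.2, 115.0]
ee_rot: [0.65, -0.649, -0.279, 0.28]
force: [-0.0, 0.3, -0.4]
grip_width: -0.0
scene tcp [564.3 179.2 115. ] xang 46.6 F [-0.   0.3 -0.4] t 13.47 tip z [152. 152. 153. 155. 155. 155. 155. 156.] below tcp [-37. -37. -37.]
at [564.2 179.2 114.7] xang 46.6 t 13.57
pos [-5.18, 0.03, 13.58] tw [-0.001, 0.603, -0.002]
pos [-1.79, 0.02, 9.96] tw [-0.001, 0.603, -0.002]
```

View pics/s13.png

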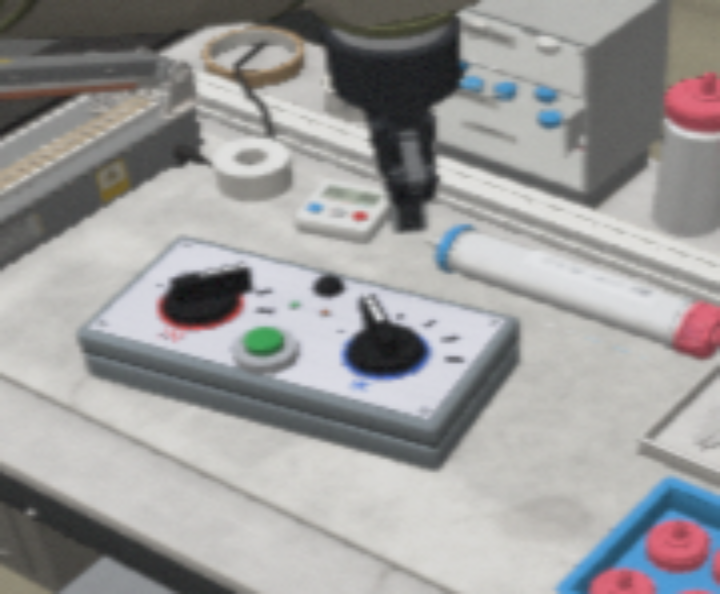

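View pics/w13.png

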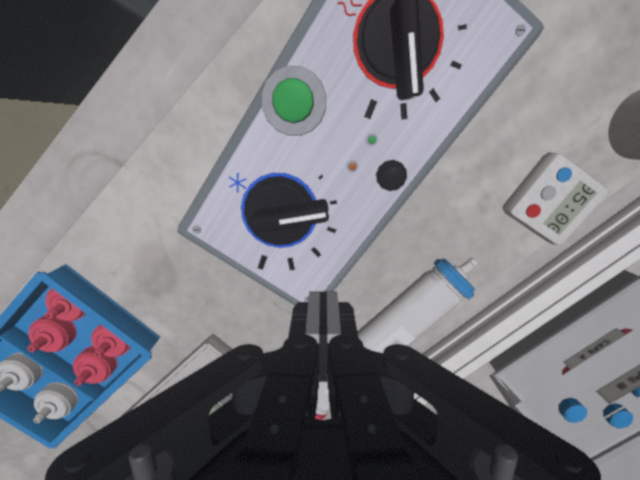

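```bash

python3 - <<'E'
from plan import *
from meas import fit
c=imaging.capture("wrist"); f=c["frame"]; 
o=fit(c,dict(red=(345,450,0,95),blue=(235,330,165,255),green=(262,325,65,132)))
d=o["red"]-o["blue"]; th=np.degrees(np.arctan2(-d[0],d[1])); print(np.hypot(*d),th)
g=f.min(2)
for k,(x0,x1,y0,y1) in dict(red=(400,422,28,98),blue=(272,330,204,228)).items():
    m=np.zeros(g.shape,bool); m[y0:y1,x0:x1]=g[y0:y1,x0:x1]>150
    pts=np.argwhere(m)[:,::-1]; w=onplane(c,pts,90)[:,:2]
    vx,vy,a,b=cv2.fitLine(w.astype(np.float32),cv2.DIST_L2,0,.01,.01).ravel()
    if (vx*(a-o[k][0])+vy*(b-o[k][1]))<0: vx,vy=-vx,-vy
    an=np.degrees(np.arctan2(vy,vx))-th; print(k,len(w),"angle from ctrl x",an,"value",np.radians(75-an))
E
```

```text
red 937 [497.4 307.2] 27.2
blue 838 [523.8 172.5] 27.2
green 1357 [479.2 233.9] 36.8
137.2716232541981 11.091730326095682
red 311 angle from ctrl x -43.99491330949412 value 2.0768530303758945
blue 281 angle from ctrl x 36.841104299148455 value 0.6659983689049687
```

```bash

python3 - <<'E'
from plan import *
c=imaging.capture("wrist"); f=c["frame"]; g=f.min(2)
m=(g>130).astype(np.uint8)
cv2.imwrite("pics/w14.png",cv2.resize(f[150:270,220:360,::-1],None,fx=5,fy=5))
n,l,s,ce=cv2.connectedComponentsWithStats(m)
for ax,uv,r in (("C",(302,217),C),("H",(413,65),H)):
    for i in range(1,n):
        x,y,w,h,a=s[i]
        if a>80 and a<600 and abs(ce[i][0]-uv[0])<25 and abs(ce[i][1]-uv[1])<30:
            pts=np.argwhere(l==i)[:,::-1]; P=onplane(c,pts,90)[:,:2]
            vx,vy,a0,b0=cv2.fitLine(P.astype(np.float32),cv2.DIST_L2,0,.01,.01).ravel()
            an=np.degrees(np.arctan(vy/vx))-11.1
            rad=np.hypot(*(P-r).T); print(ax,s[i],P.mean(0),"ang",an,"val",np.radians(75-an),"r",rad.min(),rad.max())
            dd=P.mean(0)-r; an=np.degrees(np.arctan2(dd[1],dd[0]))-11.1; print("centroid val",np.radians(75-an))
E
```

```text
C [279 213  47  11 227] [534.38990078 188.78083978] ang 44.69005 val 0.52900845 r 2.9391374645850044 33.10763578112612
centroid val 0.5446220902465756
H [408  32  10  61 342] [513.09130126 296.38331445] ang -44.955307 val 2.093615 r 3.843840284203472 34.09547320658441
centroid val 2.137616892754122
```

View pics/w14.png

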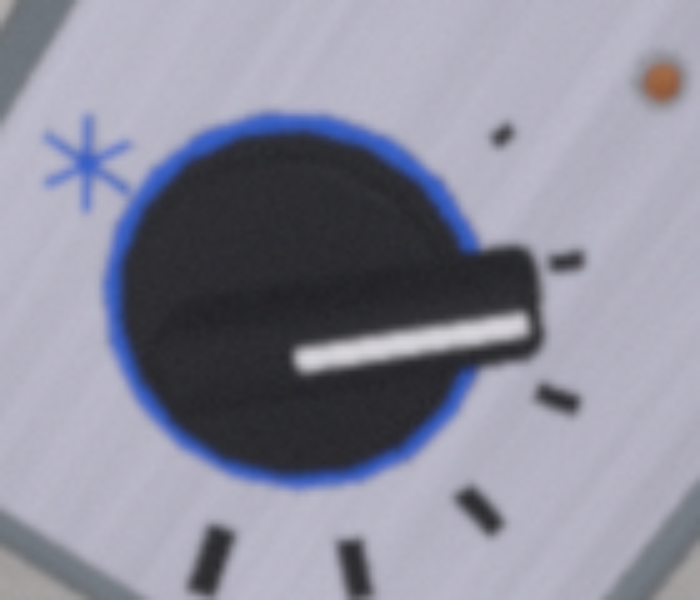

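Line fits on the clean components: heating 2.094 and cooling 0.529. The earlier 0.666 came from plate pixels in the mask. Both are set, so on to above the button.

```bash

python3 - <<'E'
from plan import *
rows([([479.3,234.5,114.7],46.6),([479.3,234.5,60],46.6)])
E
```

```text
at [564.4 179.3 115. ] xang 46.6 t 13.67
pos [-1.84, 0.04, 9.97] tw [-0.001, -0.0, -0.001]
pos [-1.83, 5.51, 9.97] tw [-0.001, -0.0, -0.001]
```

```bash

python3 -m handwheel '[{"delta_pos":[-0.4,0,2.2],"twist":[0,0,0],"jaw":0},{"delta_pos":[-0.8,0,4.4],"twist":[0,0,0],"jaw":0},{"delta_pos":[-1.2,0,6.6],"twist":[0,0,0],"jaw":0},{"delta_pos":[-1.6,0,8.8],"twist":[0,0,0],"jaw":0},{"delta_pos":[-1.84,0,9.97],"twist":[0,0,0],"jaw":0},{"delta_pos":[-1.84,1.5,9.97],"twist":[0,0,0],"jaw":0},{"delta_pos":[-1.84,3,9.97],"twist":[0,0,0],"jaw":0},{"delta_pos":[-1.84,4.3,9.97],"twist":[0,0,0],"jaw":0},{"delta_pos":[-1.84,5.5,9.97],"twist":[0,0,0],"jaw":0},{"delta_pos":[-1.84,5.5,9.97],"twist":[0,0,0],"jaw":0}]'
python3 - <<'E'
from tip import *
tip("scene","pics/s15.png",(150,330,180,360));c=imaging.capture("wrist"); cv2.imwrite("pics/w15.png",c["frame"][:,:,::-1])
rows([([479.3,234.5,44],46.6),([479.3,234.5,33],46.6)])
E
```

```text
time_s: 14.5
eef_pos: [478.6, 234.0, 58.5]
ee_rot: [0.65, -0.649, -0.278, 0.281]
force: [-0.6, 0.4, -0.3]
grip_width: -0.001
scene tcp [478.6 234.   58.5] xang 46.6 F [-0.6  0.4 -0.3] t 14.5 tip z [94. 95. 96. 96. 97. 97. 99. 99.] below tcp [-36. -36. -37.]
at [479.8 234.4  60.8] xang 46.6 t 14.6
pos [-0.03, 1.68, 0.04] tw [-0.0, -0.0, -0.0]
pos [-0.03, 2.78, 0.04] tw [-0.0, -0.0, -0.0]
```

View pics/s15.png

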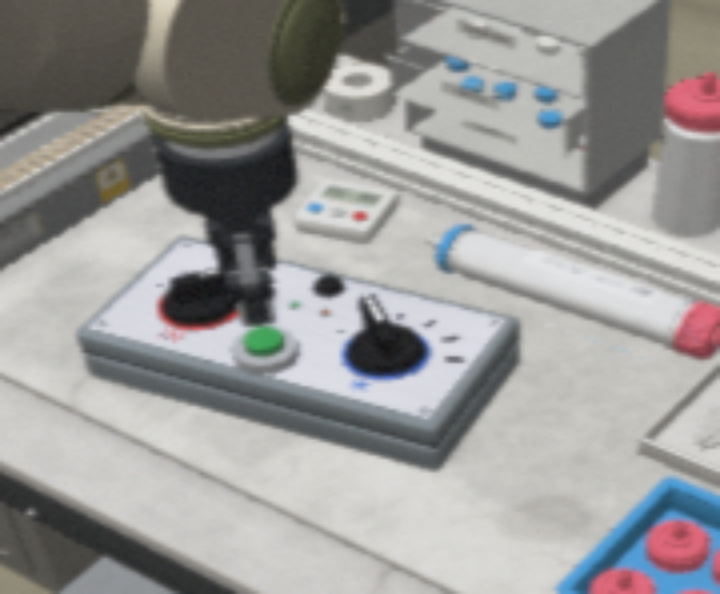

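View pics/w15.png

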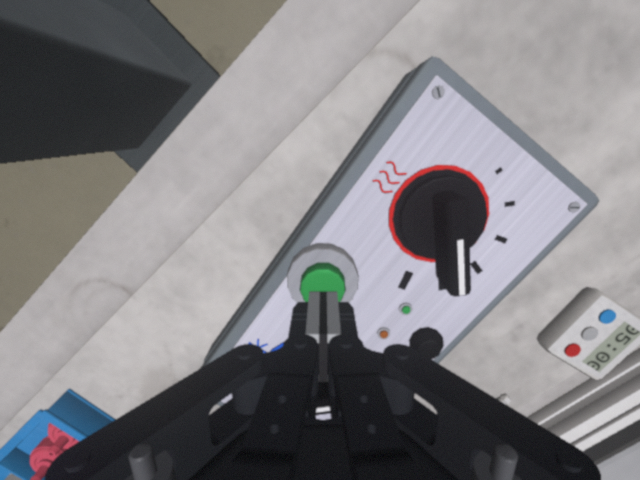

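```bash

python3 -m handwheel '[{"delta_pos":[0,0.5,0],"twist":[0,0,0],"jaw":0},{"delta_pos":[0,1,0],"twist":[0,0,0],"jaw":0},{"delta_pos":[0,1.4,0],"twist":[0,0,0],"jaw":0},{"delta_pos":[0,1.7,0],"twist":[0,0,0],"jaw":0},{"delta_pos":[0,1.9,0],"twist":[0,0,0],"jaw":0},{"delta_pos":[0,2.1,0],"twist":[0,0,0],"jaw":0},{"delta_pos":[0,2.2,0],"twist":[0,0,0],"jaw":0},{"delta_pos":[0,2.3,0],"twist":[0,0,0],"jaw":0},{"delta_pos":[0,2.3,0],"twist":[0,0,0],"jaw":0},{"delta_pos":[0,2.3,0],"twist":[0,0,0],"jaw":0}]'
```

```text
time_s: 15.43
eef_pos: [479.6, 234.5, 38.0]
ee_rot: [-0.649, 0.649, 0.28, -0.28]
force: [-1.7, 0.1, 3.6]
grip_width: -0.003
```

```bash

python3 -m handwheel '[{"delta_pos":[0,0.05,0],"twist":[0,0,0],"jaw":0},{"delta_pos":[0,0.1,0],"twist":[0,0,0],"jaw":0},{"delta_pos":[0,0.15,0],"twist":[0,0,0],"jaw":0},{"delta_pos":[0,0.2,0],"twist":[0,0,0],"jaw":0},{"delta_pos":[0,0.25,0],"twist":[0,0,0],"jaw":0},{"delta_pos":[0,0.3,0],"twist":[0,0,0],"jaw":0},{"delta_pos":[0,0.3,0],"twist":[0,0,0],"jaw":0},{"delta_pos":[0,0.3,0],"twist":[0,0,0],"jaw":0},{"delta_pos":[0,0.3,0],"twist":[0,0,0],"jaw":0},{"delta_pos":[0,0.3,0],"twist":[0,0,0],"jaw":0}]'
```

```text
time_s: 16.27
eef_pos: [479.7, 234.6, 35.5]
ee_rot: [-0.649, 0.65, 0.28, -0.28]
force: [-4.8, -1.9, 10.2]
grip_width: -0.001
```

```bash

python3 -m handwheel '[{"delta_pos":[0,0.05,0],"twist":[0,0,0],"jaw":0},{"delta_pos":[0,0.1,0],"twist":[0,0,0],"jaw":0},{"delta_pos":[0,0.1,0],"twist":[0,0,0],"jaw":0},{"delta_pos":[0,0.1,0],"twist":[0,0,0],"jaw":0},{"delta_pos":[0,0.1,0],"twist":[0,0,0],"jaw":0},{"delta_pos":[0,0.1,0],"twist":[0,0,0],"jaw":0},{"delta_pos":[0,0.1,0],"twist":[0,0,0],"jaw":0},{"delta_pos":[0,0.1,0],"twist":[0,0,0],"jaw":0},{"delta_pos":[0,0.1,0],"twist":[0,0,0],"jaw":0},{"delta_pos":[0,0.1,0],"twist":[0,0,0],"jaw":0}]'
python3 -c "
from tip import *
tip('scene','pics/s16.png',(150,330,180,360))"
```

```text
time_s: 17.1
eef_pos: [479.8, 234.6, 35.3]
ee_rot: [-0.649, 0.65, 0.28, -0.279]
force: [-7.3, -2.3, 18.9]
grip_width: 0.002
scene tcp [479.8 234.6  35.3] xang 46.6 F [-7.3 -2.3 18.9] t 17.1 tip z [94. 95. 95. 95. 95. 95. 95. 96.] below tcp [-59. -59. -60.]
```

View pics/s16.png

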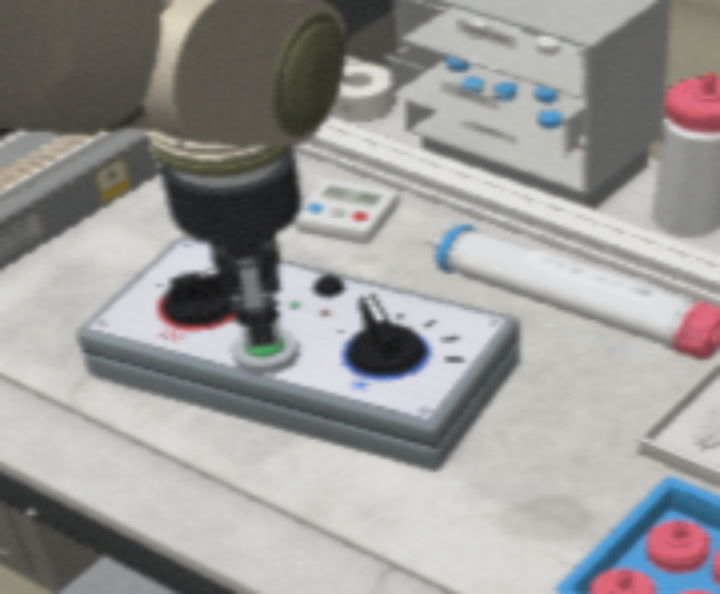

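Stiff rise to 19 N with only 0.2 mm more motion: the button is on its hard stop. Retreating straight up.

```bash

python3 -m handwheel '[{"delta_pos":[0,-0.4,0],"twist":[0,0,0],"jaw":0},{"delta_pos":[0,-1,0],"twist":[0,0,0],"jaw":0},{"delta_pos":[0,-2,0],"twist":[0,0,0],"jaw":0},{"delta_pos":[0,-3.5,0],"twist":[0,0,0],"jaw":0},{"delta_pos":[0,-5.5,0],"twist":[0,0,0],"jaw":0},{"delta_pos":[0,-7.5,0],"twist":[0,0,0],"jaw":0},{"delta_pos":[0,-9.5,0],"twist":[0,0,0],"jaw":0},{"delta_pos":[0,-11,0],"twist":[0,0,0],"jaw":0},{"delta_pos":[0,-11,0],"twist":[0,0,0],"jaw":0},{"delta_pos":[0,-11,0],"twist":[0,0,0],"jaw":0}]'
python3 - <<'E'
from tip import *
from meas import fit
tip('scene','pics/s17.png',(150,330,180,360))
c=imaging.capture("scene"); print("scene"); o=fit(c,dict(red=(215,243,230,252),blue=(262,290,245,266),green=(236,256,245,262)))
c=imaging.capture("wrist"); f=c["frame"]; cv2.imwrite("pics/w17.png",f[:,:,::-1])
m=(f.min(2)>130).astype(np.uint8); n,l,s,ce=cv2.connectedComponentsWithStats(m)
for ax,r in (("H",H),("C",C)):
    uv=proj(c,[*r,90])[0]
    for i in range(1,n):
        if 60<s[i][4]<900 and np.hypot(*(ce[i]-uv))<50:
            P=onplane(c,np.argwhere(l==i)[:,::-1],90)[:,:2]; rad=np.hypot(*(P-r).T)
            if rad.max()>40: continue
            vx,vy,_,_=cv2.fitLine(P.astype(np.float32),cv2.DIST_L2,0,.01,.01).ravel()
            d=P.mean(0)-r
            if vx*d[0]+vy*d[1]<0: vx,vy=-vx,-vy
            print(ax,s[i][4],"val",np.radians(75-(np.degrees(np.arctan2(vy,vx))-11.1)))
gm=(f[...,1].astype(int)-np.maximum(f[...,0],f[...,2])>30); uv=proj(c,[*BTN,79])[0].astype(int)
z=c["z_map"]; Rm,t=cam(c); pts=[q for q in np.argwhere(gm) if np.hypot(q[1]-uv[0],q[0]-uv[1])<30 and z[q[0],q[1]]>0]
if pts:
    a=np.array(pts); zz=z[a[:,0],a[:,1]]; P=np.c_[(a[:,1]-c["cx"])/c["fx"]*zz,(a[:,0]-c["cy"])/c["fy"]*zz,zz]; print("button top z",np.percentile(((P-t)@Rm)[:,2],[10,50,90]))
E
```

```text
time_s: 17.98
eef_pos: [479.9, 234.6, 144.1]
ee_rot: [-0.649, 0.65, 0.28, -0.279]
force: [-0.2, -0.4, 0.9]
grip_width: 0.0
scene tcp [479.9 234.6 144.1] xang 46.6 F [-0.2 -0.4  0.9] t 17.98 tip z [180. 182. 182. 183. 183. 183. 184. 185.] below tcp [-36. -38. -38.]
scene
red 52 [497.1 306.6] 26.2
blue 67 [523.5 173.7] 26.5
green 63 [475.7 230.4] 7.9
button top z [78.11838351 79.25691022 80.14376325]
```

View pics/s17.png

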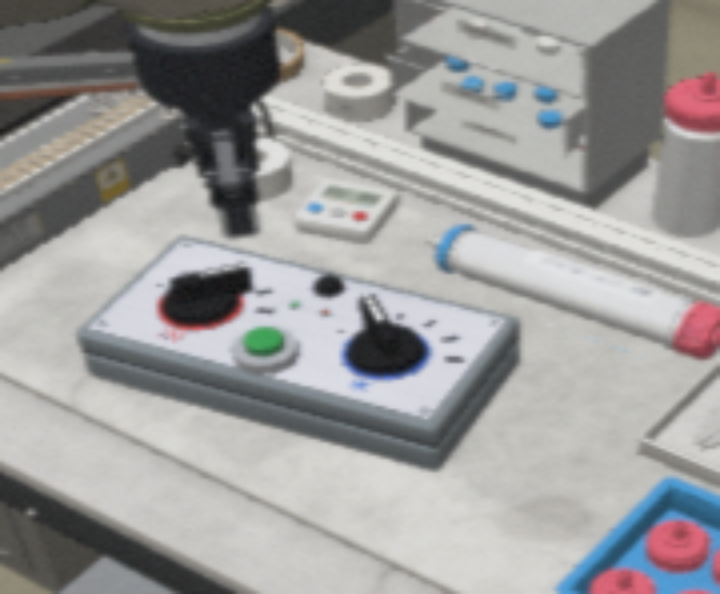

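View pics/w17.png

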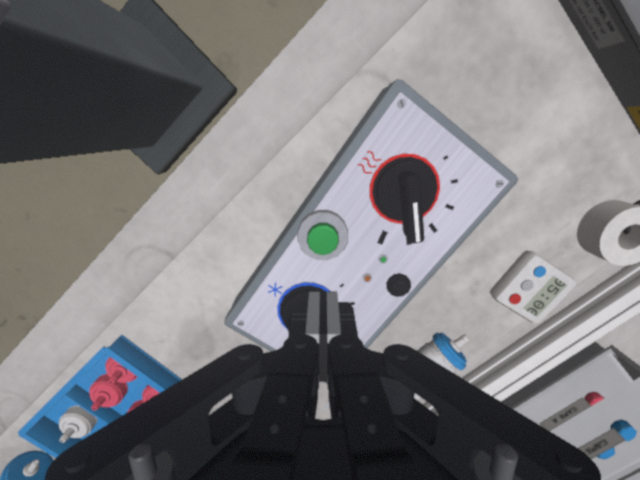

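Rings are where they were (within 0.1 mm in the scene view), the button top is back at 79 mm, the pointers look unchanged and the arm is clear.

```bash
python3 -c "
from rig import ctrl; print(ctrl.finish_job())"
```

```text
the job is handed in; nothing more can be done
None
```

I set both selectors, pressed the green button and handed the job in at about 18 s of the 61 s allowed; no verdict was reported.

**What I did:** with the shut fingertip I pushed the heating selector four clicks clockwise, from mark 1 to mark 5. I then pushed the cooling selector two clicks counter-clockwise, from mark 4 to mark 2. Last, I pressed the button to its hard stop and lifted clear. At the stop the force rose to 19 N with only 0.2 mm more motion.

**Last checks:**
- **Selectors:** measured in the wrist view before the press, heating was 2.094 rad and cooling 0.529 rad. After the press the pointers look unchanged in the pictures.
- **Button:** its top is back at 79 mm, so it is fully up.
- **Controller:** in the scene view the ring centres are the same as at the start, to 0.1 mm.
- **Arm:** it is clear of everything, and the force reading is down to noise.

**Checks that failed or disagreed:**
- **Fingertip height:** the real tip sits about 40 mm above the reported TCP in both the scene and wrist cameras, and the contact heights bore this out. I corrected for it.
- **Cooling angle:** a first reading of 0.666 rad included face-plate pixels in the mask. The clean fit gave 0.529 rad.
- **Final angles:** my numeric re-check after the press found no pointer line, so the angles at hand-in rest on the pictures alone.
- **Side force:** while I held the button on its stop there was a side force of about 7 N, and nothing moved.
- **Surrounding things:** I did not measure their positions again. In the last pictures the timer, label roll and tube at the back are undisturbed. The tube and canister on the right were out of view, but the arm never went near them.

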